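# Hang the spacer plates and tally them

### The job

Put the two finished spacer plates away on the hook of the stand: hang the larger plate first, let go of it, and count it with one full stroke of the bench counter's sprung lever, pushed to its stop and let spring back; then hang the smaller plate on the same hook in front of the larger (nearer the tip) and count it with one more full stroke. Leave both plates hanging free at rest, the lever back at its start, the dial two steps on, and the file, cup and tin where they stand.

Things in the scene. Friction and masses are not known exactly. Their poses are not given: they have to be found in the camera images.
- large_tab (a point): Larger spacer plate, bare aluminium, 84 wide, 110 high, 10 mm thick, 0.22 kg, upright in a slot of the rest; a grip tab 24 wide, 45 high, 10 mm thick stands on the middle of its top edge. This point: in the tab, 25 mm above that edge, mid-thickness, 135 mm above the plate's foot. x across the thickness, y along the width (grip across y), z up.
- large_eye (a point): Centre of the larger plate's square eye, 30 by 30 mm, cut through along x, 50 mm below large_tab. The plate hangs by the eye's upper edge, 15 mm above this point.
- small_tab (a point): Smaller spacer plate, bare aluminium, 10 mm thick, 60 mm wide, 80 mm high, 0.13 kg, in the other slot of the rest; same tab, same point and axes. Its lower edge is 105 mm below this point.
- small_eye (a point): Centre of the smaller plate's square eye, 30 by 30 mm, 50 mm below small_tab.
- rest: Fixed light-wood rest 150 (x) by 110 (y) by 28 mm high with two slots along its y axis, 14 mm wide and 20 mm deep, 64 mm apart, at its x = -32 and +32 mm; which plate stands in which slot varies. Origin at the centre of its underside; lift the plates straight up.
- stand: Fixed dark-steel hook stand; origin on the bench under its upright (18 mm thick, top at 172 mm). A level round rod, 8 mm diameter, centre line 170 mm up, runs from it along the stand's -x for 85 mm to an upturned tip at x = -90 mm, top at 188 mm. A plate hangs with its eye centre 11 mm below the rod's centre line, 12 to 82 mm from the upright's centre line; the smaller nearer the tip.
- hook_rod (a point): Point on the rod's centre line, 40 mm from the upright's centre line; x axis along the rod, -x towards the tip.
- tally_axis (a point): Pivot axis (vertical) of the bench counter's lever and dial, at 90 mm height, on top of the clear cover (100 mm diameter) over the dial. The counter is a grey steel housing 100 by 100 by 50 mm, fixed; its mounting plate is 130 mm square and 6 mm thick.
- lever_post (a point): Point on the upright black finger post at the end of the counter's lever: post 16 mm diameter, standing from 54 to 117 mm above the bench, this point at 95 mm; the post is 100 mm from the pivot axis. Push it sideways, anticlockwise seen from above.
- lever (a joint): Lever angle in rad: 0 at rest, 0.95 at its stop, anticlockwise seen from above. A spring returns it when let go (about 1.3 N at the post at rest, 5 N at the stop).
- dial (a joint): Dial angle in rad under the clear cover, 0 at the start, anticlockwise. A ratchet moves it one step of 0.785 (of eight brass marks) per full stroke: it starts to move at about 0.17 rad of lever and stays there when the lever springs back.
- file: Bystander: a file with a wooden handle lying on the bench, 220 mm long, 26 mm high; origin under it near its middle, 10 mm towards the handle, x along it.
- cup: Bystander: open steel cup, 72 mm diameter, 60 mm high; origin under its centre.
- tin: Bystander: closed tin, 60 mm diameter, 60 mm high; origin under its centre.
Mind the look-alikes: they are no part of the job. Leave any orange or turquoise look-alike of the part that bears tally_axis alone.

How it is judged (in metres and radians):
On the way, in this order (a step that is already met when the one before it is completed fails the run):
1. the larger plate hangs on the hook, let go (x of large_eye in the frame of stand between -0.082 and -0.012 m and y of large_eye in the frame of stand between -0.013 and 0.013 m and z of large_eye in the frame of stand between 0.15 and 0.167 m and contact force between the fingers and large below 0.1 N and linear speed of large below 0.05 m/s and value of joint dial below 0.2 rad), for 0.2 s.
2. the lever is pushed to its stop (value of joint lever above 0.9 rad and value of joint dial between 0.65 and 1 rad), for 0.05 s.
3. the lever is let go and back at rest, the dial one step on (value of joint lever below 0.08 rad and value of joint dial between 0.65 and 0.92 rad), for 0.2 s.
4. the smaller plate hangs on the hook with the larger, let go (x of small_eye in the frame of stand between -0.082 and -0.012 m and y of small_eye in the frame of stand between -0.013 and 0.013 m and z of small_eye in the frame of stand between 0.15 and 0.167 m and contact force between the fingers and small below 0.1 N and linear speed of each of small, large below 0.05 m/s and x of large_eye in the frame of stand between -0.082 and -0.012 m and y of large_eye in the frame of stand between -0.013 and 0.013 m and z of large_eye in the frame of stand between 0.15 and 0.167 m and contact force between the fingers and large below 0.1 N and value of joint dial below 1 rad), for 0.2 s.
5. the lever is pushed to its stop again (value of joint lever above 0.9 rad and value of joint dial above 1.43 rad), for 0.05 s.
At the end, for the whole second after the job is handed in: Both plates hang free and still: eyes 12-82 mm from the upright along the rod, within 13 mm sideways, 150-167 mm above the bench, the smaller nearer the tip; lever within 0.08 rad of rest; dial two steps on (1.43 to 1.72 rad) (x of large_eye in the frame of stand between -0.082 and -0.012 m and y of large_eye in the frame of stand between -0.013 and 0.013 m and z of large_eye in the frame of stand between 0.15 and 0.167 m and contact force between the fingers and large below 0.1 N and linear speed of each of large, small below 0.05 m/s and x of small_eye in the frame of stand between -0.082 and -0.012 m and y of small_eye in the frame of stand between -0.013 and 0.013 m and z of small_eye in the frame of stand between 0.15 and 0.167 m and contact force between the fingers and small below 0.1 N and ((x of stand in the frame of large_eye above 0 m and x of small_eye in the frame of large_eye below 0 m) or (x of stand in the frame of large_eye below 0 m and x of small_eye in the frame of large_eye above 0 m)) and value of joint lever below 0.08 rad and value of joint dial between 1.43 and 1.72 rad); the robot touches nothing.
It fails at once if the file is moved more than 30 mm (distance of file from where it was at the start of the episode above 0.03 m).
It fails at once if the cup is moved more than 30 mm (distance of cup from where it was at the start of the episode above 0.03 m).
It fails at once if the tin is moved more than 30 mm (distance of tin from where it was at the start of the episode above 0.03 m).
It also fails if it takes over 72 s, if anything falls off the work surface, if the arm or the gripper's body presses on something with over 40 N, if the wrist force passes 120 N, or if a joint passes its speed limit or range.

### The arm

A 7-joint arm with a two-finger parallel gripper is mounted at the origin on the work surface. World frame = base frame: x ahead of the robot, y to its left, z up, the work surface at z = 0. Lengths are in mm, angles in rad, forces in N, time in s.
With the tool pointing down it reaches from about 375 to 925 mm from the base axis. Payload 3.1 kg.
Tool frame: the origin (TCP) lies on the mounting face of the last link; the fingertips stand 173 mm ahead of it and the grasp point (between the pads) lies 155 mm ahead of it; z points along the fingers, y is the direction in which the jaws open and shut (so a half turn about z gives the same grasp; the last joint's range is limited). The gripper opens to 85 mm and grips with 20 to 120 N. Pads are 22 mm wide; open, the fingers measure 114 mm over their backs; the gripper's body (76 mm by 85 mm) begins 54 mm behind the grasp point. The pads swing forward as they close: fully open they stand 13 mm farther back than shut.
Start: joints at [1.019, 0.383, 0.044, 1.598, -0.018, 1.161, -0.05], TCP at [284.966, -584.21, 404.669] pointing down, gripper open.
Joint ranges: [-2.61, 2.61], [-0.41, 2.15], [-1.48, 1.57], [0, 2.5], [-1.57, 4.71], [0.05, 1.97], [-2.85, 2.85]. Speed limits (rad/s): [2.79, 2.79, 3.14, 3.14, 3.14, 3.14, 3.14].

### API

Orientations are given as a rotation vector (axis times angle).
In Python, from workcell import r, optics gives the robot as it stands.
- The arm moves only by the shell command python3 -m pendant 'ROWS' [OPENING] [FORCE]. ROWS is JSON, one flat list of numbers, 6 for each row, row after row: the shift along the tool's x, y, z in m, then the turn, a rotation vector about the tool's x, y, z in degrees. In form: [x, y, z, rx, ry, rz, x, y, z, rx, ry, rz, ...]. A call has 1 to 20 rows; each row shifts and turns the commanded pose from where the row before left it, along the tool's axes as they then stand; what a row does not reach is not made up. A row lasts 1/12 s, in which the tool goes at most 41.7 mm and 7.16 degrees, less where a joint would pass 70% of its speed; a pose out of reach is approached as far as the arm can. A call is refused whole if a number of a shift passes 0.0417 or a number of a turn 7.16, either way. A call with a gripper value outside its range is refused whole. OPENING is the gripper's target within -1 to 1 (fully open at 1, half-way at 0, shut at -1), set as the call begins (- or left out, the last holds). The fingers move at their own pace and stop on an object; FORCE is the grip in N (left out, the last holds). Time passes only in rows, so rows that do not move let the fingers close. It gives the time, the measured TCP pose, the force and the opening at its end, in the units of the state.
- r.observe(): the state, without advancing time (a new reading comes with each control period).
- optics.get_image(name): name is "scene" or "side" or "wrist"; returns a dict with "frame" (480x640x3 uint8, blue, green, red), "range_z" (480x640 float32, mm along the optical axis (not along the pixel's ray), 0 where there is no reading), "fx", "fy", "cx", "cy" (pixels), "distortion" ([k1, k2, p1, p2, k3] as OpenCV has them; the pictures are not rectified), "rvec" (rotation vector, rad) and "tvec" (3), from world to camera coordinates, as OpenCV has them. Camera axes: x right, y down, z forward; pixel columns grow to the right and rows downward; lengths in mm; the calibration is good to about 2 mm. A picture is of the moment at which its call begins.
- r.close_job(): hands the job in, once; it reports no verdict.
The state is a dict: "t": time; "q": joint angles; "dq": joint speeds; "joint_efforts": joint torques, N m; "ee_pos": TCP position; "tcp_rot": TCP orientation; "wrist_force": force on the tool from outside, world axes, zero at the start; "moment": the same for the moment, N m; "width": finger opening in mm.
Only numpy, scipy, OpenCV 4.12 (cv2) and the standard library are available. Lean on these libraries where they do the work, as an engineer would, in place of code of your own. Each camera call takes 0.05 s, during which the arm holds its last target.

## Working session

There is one attempt and no reset: what is moved stays moved. The work goes in short steps, Python scripts to look and compute and a shell command to move; the robot and the scene stay as the last step left them, time stands still between calls to the robot, and variables do not carry over. Pictures are saved under pics/ and viewed, and the job is handed in when it is done.

```bash
mkdir -p pics; ls; cat > h.py <<'E'
import numpy as np, cv2
from workcell import r, optics
def save(n,im): cv2.imwrite('pics/'+n,im)
E
python3 - <<'E'
from h import *
import pickle
s=r.observe(); print(s)
d={}
for n in("scene","side","wrist"):
    im=optics.get_image(n); d[n]=im; save(n+'0.png',im["frame"])
    print(n,im["fx"],im["fy"],im["cx"],im["cy"],im["distortion"],im["rvec"],im["tvec"], (im["range_z"]>0).mean())
pickle.dump(d,open('d0.pkl','wb'))
E
```

```text
pics
{'t': 0.0, 'q': array([ 1.0191782 ,  0.38383739,  0.04382987,  1.59960608, -0.01790557,
        1.16121317, -0.04988147]), 'dq': array([ 0.00274245,  0.00019298,  0.00024611, -0.00062499, -0.00053985,
        0.00011823, -0.00042564]), 'joint_efforts': array([ 3.70379303e-05, -4.33463323e+01,  1.02394804e+00, -2.49513870e+01,
        1.03326680e-02,  1.13382904e-02,  5.46252153e-06]), 'ee_pos': array([ 284.75933454, -583.74768312,  403.27007658]), 'tcp_rot': array([-3.05852405e+00, -7.06328291e-01,  1.15156500e-03]), 'wrist_force': array([ 0.40838882, -0.01758831, -0.44923426]), 'moment': array([0.04827379, 0.02740499, 0.0027813 ]), 'width': 85.73290734629398}
scene 540.3323698872541 540.3323698872541 317.68857831846555 239.2316287492756 [-0.10145821  0.          0.          0.          0.        ] [ 1.17110078  2.18165566 -1.06725843] [ 256.90929504 -217.16811613 1590.10521553] 0.9908723958333333
side 604.2093588471117 604.2093588471117 324.35993915786094 241.0915645899394 [-0.17073547  0.          0.          0.          0.        ] [ 0.22547966 -2.66605868  1.4313433 ] [ 588.32019681  117.68396226 1381.05889037] 0.9959407552083334
wrist 345.4634830319526 345.4634830319526 326.34301338376224 245.61232937111112 [-0.06345843  0.          0.          0.          0.        ] [-2.44626551  1.52828154  0.22987428] [-648.08081085  -37.57798391  378.9901911 ] 0.9960026041666666
```

View pics/scene0.png

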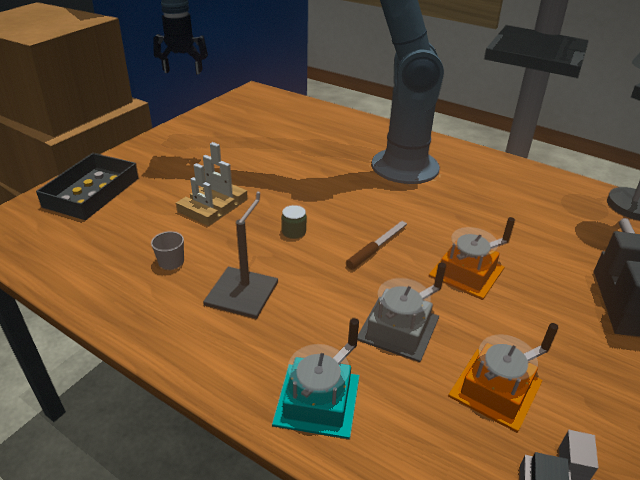

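View pics/side0.png

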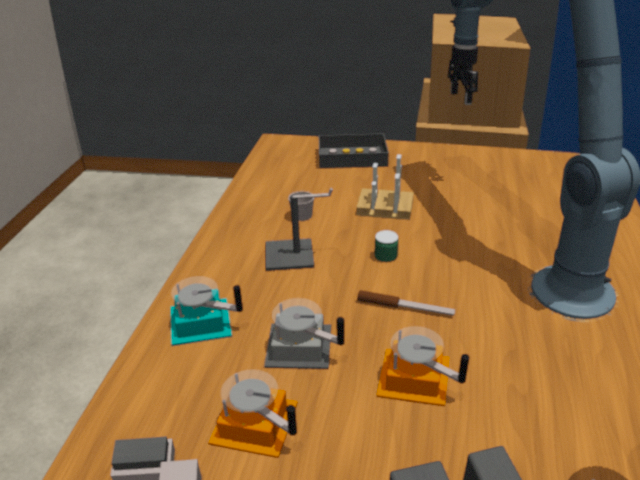

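View pics/wrist0.png

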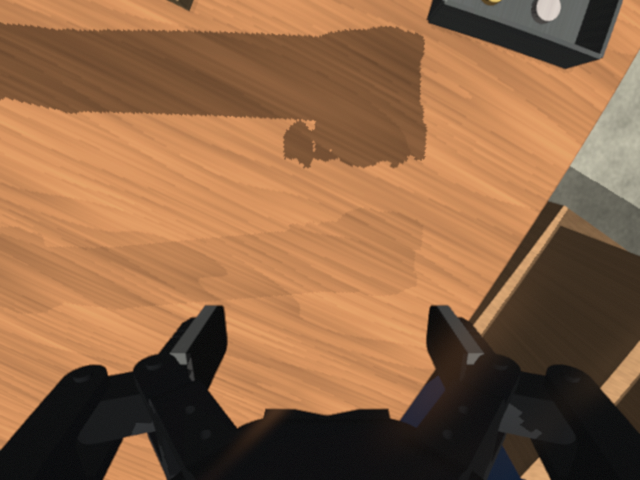

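Scene view: grey counter at (403,305), with look-alikes turquoise (318,380) and orange (473,260) and (507,375). In the side view the grey one is at (298,330). The hook stand is at scene (243,265), the plates in the rest at (212,185), the tin at (293,220), the cup at (168,250) and the file at (377,245). The description's grey steel housing picks the grey counter. Next I'll measure and check a close crop.

```bash
cat >> h.py <<'E'
def cloud(im):
    z=im["range_z"]; h,w=z.shape
    K=np.array([[im["fx"],0,im["cx"]],[0,im["fy"],im["cy"]],[0,0,1.]])
    u,v=np.meshgrid(np.arange(w,dtype=float),np.arange(h,dtype=float))
    n=cv2.undistortPoints(np.stack([u.ravel(),v.ravel()],1).reshape(-1,1,2),K,np.array(im["distortion"])).reshape(h,w,2)
    P=np.dstack([n[...,0]*z,n[...,1]*z,z])
    R=cv2.Rodrigues(np.array(im["rvec"]))[0]
    W=(P-np.array(im["tvec"]).ravel())@R
    W[z<=0]=np.nan
    return W
E
python3 - <<'E'
from h import *
import pickle
d=pickle.load(open('d0.pkl','rb'))
for n,pts in (("scene",dict(grey=(403,292),post=(440,275),stand=(240,225),tip=(258,197),rest=(205,205),tin=(293,212),cup=(168,240),file=(377,246),ptop=(214,147),stop=(195,168))),("side",dict(grey=(298,315),post=(340,330),stand=(295,200),tip=(330,190),tin=(386,238),p1=(375,168),p2=(398,160)))):
    W=cloud(d[n])
    for k,(u,v) in pts.items(): print(n,k,W[v,u].round(0))
f=d["scene"]["frame"]
a=cv2.resize(f[120:300,150:310],None,fx=3.3,fy=3.3,interpolation=cv2.INTER_CUBIC)
save('cropA.png',a)
save('cropB.png',cv2.resize(f[250:370,350:460],None,fx=5,fy=5,interpolation=cv2.INTER_CUBIC))
f=d["side"]["frame"]
save('cropC.png',cv2.resize(f[140:280,250:430],None,fx=4,fy=4,interpolation=cv2.INTER_CUBIC))
E
```

```text
scene grey [594. 269.  89.]
scene post [515. 311.  95.]
scene stand [684. -47. 170.]
scene tip [597. -70. 179.]
scene rest [ 520. -307.   28.]
scene tin [455. -83.  58.]
scene cup [ 686. -267.   40.]
scene file [414. 125.  20.]
scene ptop [ 455. -320.  159.]
scene stop [ 518. -329.  127.]
side grey [598. 279.  90.]
side post [508. 315.  94.]
side stand [673. -42. 166.]
side tip [593. -69. 185.]
side tin [456. -71.  60.]
side p1 [ 512. -315.  127.]
side p2 [ 449. -306.  160.]
```

View pics/cropA.png

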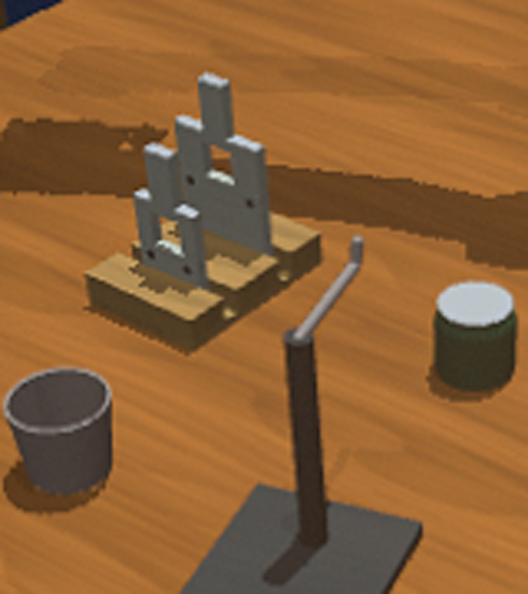

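View pics/cropB.png

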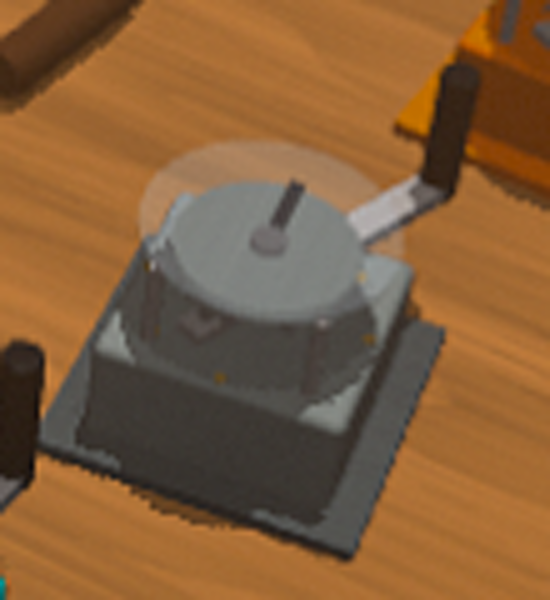

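View pics/cropC.png

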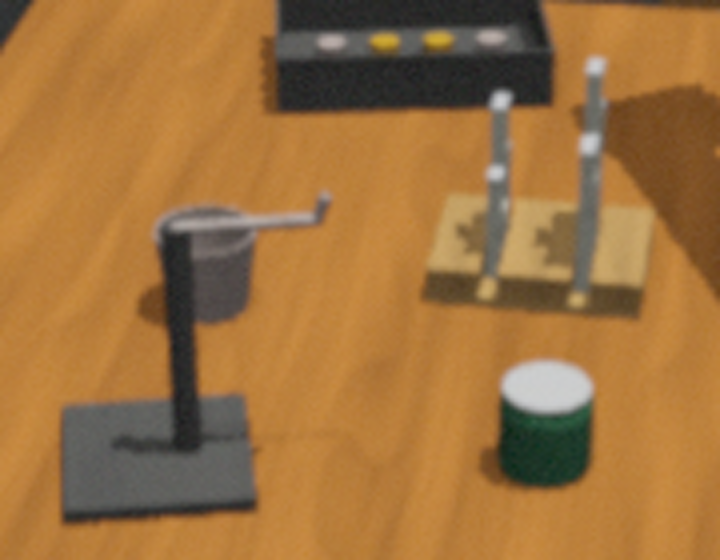

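Crops confirm the choices. A: the larger plate's tab top is at scene (214,144) and the smaller's at (198,166). B: grey housing, post at (440,275). Next I'll fit precise positions.

```bash
python3 - <<'E'
from h import *
import pickle
d=pickle.load(open('d0.pkl','rb'))
C={n:cloud(d[n]) for n in("scene","side")}
def sel(n,x,y,z):
    W=C[n]; return W[(W[...,0]>x[0])&(W[...,0]<x[1])&(W[...,1]>y[0])&(W[...,1]<y[1])&(W[...,2]>z[0])&(W[...,2]<z[1])]
for n in C:
    print('==',n)
    b=sel(n,(350,800),(-450,350),(-8,8)); print('bench z',np.median(b[:,2]).round(2))
    t=sel(n,(420,560),(-400,-230),(22,33)); print('rest rect',cv2.minAreaRect(t[:,:2].astype(np.float32)),np.median(t[:,2]).round(1))
    for nm,xr in(('L',(425,480)),('S',(490,540))):
        t=sel(n,xr,(-400,-230),(45,170)); 
        print(nm,len(t),'zmax',t[:,2].max().round(1),'rect',cv2.minAreaRect(t[:,:2].astype(np.float32)))
        tab=t[t[:,2]>t[:,2].max()-35]; print('  tab',tab.min(0).round(1),tab.max(0).round(1),tab.mean(0).round(1))
        vx=cv2.fitLine(t[:,:2].astype(np.float32),cv2.DIST_HUBER,0,.01,.01).ravel(); print('  line',vx,'deg',np.degrees(np.arctan2(vx[1],vx[0])))
    t=sel(n,(580,700),(-90,-30),(160,195)); print('rod+top',len(t),t.min(0).round(1),t.max(0).round(1))
    rod=t[(t[:,2]<178)&(t[:,0]<665)]; vx=cv2.fitLine(rod.astype(np.float32),cv2.DIST_HUBER,0,.01,.01).ravel(); print(' rod line',vx.round(3),'deg',np.degrees(np.arctan2(vx[1],vx[0])))
    t=sel(n,(655,710),(-80,-20),(40,160)); print('upright',cv2.minAreaRect(t[:,:2].astype(np.float32)))
    t=sel(n,(480,545),(285,335),(65,125)); print('post',len(t),t.min(0).round(1),t.max(0).round(1),np.median(t,0).round(1))
    t=sel(n,(530,660),(210,340),(86,95)); print('cover',len(t),t.min(0).round(1),t.max(0).round(1),cv2.minEnclosingCircle(t[:,:2].astype(np.float32)))
    t=sel(n,(510,690),(180,360),(3,9)); print('mount',cv2.minAreaRect(t[:,:2].astype(np.float32)))
    t=sel(n,(600,800),(-150,50),(3,12)); print('base',cv2.minAreaRect(t[:,:2].astype(np.float32)))
E
```

```text
== scene
bench z 0.3
rest rect ((489.46527099609375, -320.0052185058594), (116.59156036376953, 138.2144012451172), 89.03364562988281) 28.2
L 841 zmax 167.2 rect ((448.3426818847656, -323.7148742675781), (89.96958923339844, 18.818195343017578), 89.64131927490234)
  tab [ 438.8 -339.8  133. ] [ 456.5 -309.8  167.2] [ 450.1 -322.3  150.5]
  line [ 7.9198275e-04  9.9999970e-01  4.5167810e+02 -3.2198367e+02] deg 89.95462
S 465 zmax 136.6 rect ((512.1996459960938, -322.829345703125), (68.201416015625, 18.29318618774414), 87.68546295166016)
  tab [ 505.  -337.2  101.7] [ 521.2 -306.3  136.6] [ 514.5 -320.2  120. ]
  line [ 1.1009546e-02  9.9993938e-01  5.1534167e+02 -3.2161411e+02] deg 89.36918
rod+top 215 [589.9 -78.4 160.3] [689.3 -41.1 189.8]
 rod line [ 9.66000e-01  2.58000e-01 -1.90000e-02  6.30659e+02 -6.28990e+01
  1.73110e+02] deg 14.970923
upright ((683.0747680664062, -48.552276611328125), (14.520662307739258, 18.18378257751465), 38.59257125854492)
post 168 [502.3 301.   65.2] [518.3 315.7 118.6] [513.6 309.8  96.2]
cover 1535 [552.2 224.   86. ] [653.2 325.5  94.3] ((602.034301757
[... 921 characters left out ...]
3e+02 -3.1294861e+02] deg 84.166626
rod+top 184 [588.3 -76.9 160.3] [687.1 -37.7 187.3]
 rod line [ 9.63000e-01  2.66000e-01 -3.30000e-02  6.29462e+02 -6.19070e+01
  1.70550e+02] deg 15.415168
upright ((677.5843505859375, -46.52508544921875), (17.88636589050293, 23.38936996459961), 14.069049835205078)
post 196 [500.3 297.7  65.1] [526.5 319.  119.8] [507.4 312.6  96. ]
cover 1304 [552.9 223.7  86.1] [653.4 328.   94.4] ((603.2315063476562, 275.1997985839844), 53.78037643432617)
mount ((599.5286865234375, 271.12103271484375), (177.08724975585938, 174.8342742919922), 0.6489723324775696)
base ((699.5106201171875, -47.599647521972656), (196.5123748779297, 192.47967529296875), 0.6900964379310608)
```

```bash
cat >> h.py <<'E'
from scipy.spatial.transform import Rotation as Ro
def plan(x,y,z,yaw):
    """deltas: turn about tool z (deg) first, then shift in turned, level tool frame (m)"""
    s=r.observe(); R=Ro.from_rotvec(s["tcp_rot"]).as_matrix()
    cur=np.degrees(np.arctan2(R[1,0],R[0,0]))
    Rt=Ro.from_euler('z',yaw,degrees=True).as_matrix()@np.diag([1,-1,-1.])
    dp=np.array([x,y,z])-s["ee_pos"]
    rv=np.degrees(Ro.from_matrix(R.T@Rt).as_rotvec())
    print('t',round(s["t"],2),'pos',s["ee_pos"].round(1),'yaw',cur.round(2),'F',s["wrist_force"].round(1),'w',round(s["width"],1),'tilt',R[:,2].round(4))
    print('turn',rv.round(2),'then shift m (turned)',(Rt.T@dp/1000).round(4),' | shift now (unturned)',(R.T@dp/1000).round(4))
E
python3 -c "
from h import *
plan(449.5,-322,400,0)"
```

```text
t 0.15 pos [ 284.8 -583.8  403.5] yaw 26.01 F [-0.3  0.4  0.7] w 85.6 tilt [-0.0011  0.0019 -1.    ]
turn [-0.12  0.04 26.01] then shift m (turned) [ 0.1647 -0.2618  0.0035]  | shift now (unturned) [ 0.2628 -0.1631  0.0039]
```

```bash
python3 -m pendant '[0.0263,-0.0163,0,0,0,0, 0.0263,-0.0163,0,0,0,0, 0.0263,-0.0163,0,0,0,0, 0.0263,-0.0163,0,0,0,0, 0.0263,-0.0163,0,0,0,0, 0.0263,-0.0163,0,0,0,0, 0.0263,-0.0163,0,0,0,0, 0.0263,-0.0163,0,0,0,0, 0.0263,-0.0163,0,0,0,0, 0.0263,-0.0163,0,0,0,0, 0,0,0,0,0,6.5, 0,0,0,0,0,6.5, 0,0,0,0,0,6.5, 0,0,0,0,0,6.5, 0,0,0,0,0,0, 0,0,0,0,0,0]' 1
python3 - <<'E'
from h import *
plan(449.5,-322,400,0)
im=optics.get_image("wrist"); save('w1.png',im["frame"])
import pickle; pickle.dump(im,open('w1.pkl','wb'))
E
```

```text
t: 1.48
ee_pos: [449.8, -322.3, 404.4]
tcp_rot: [-3.141, -0.005, 0.001]
wrist_force: [0.5, -0.2, 0.3]
width: 85.6
t 1.48 pos [ 449.8 -322.3  404.4] yaw 0.17 F [ 0.5 -0.2  0.3] w 85.6 tilt [-6.e-04  3.e-04 -1.e+00]
turn [-0.02  0.04  0.17] then shift m (turned) [-0.0003 -0.0003  0.0044]  | shift now (unturned) [-0.0003 -0.0003  0.0044]
```

View pics/w1.png

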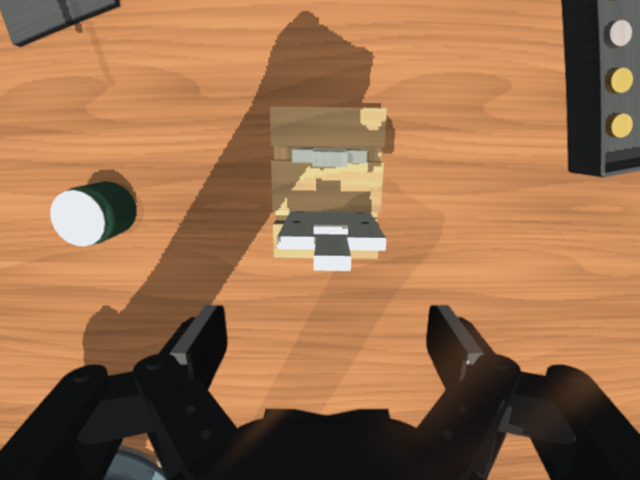

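Wrist view: the large tab's top is at (333,262) and the plate's top edge at row ~243. The smaller tab is at (330,157). The yaw looks matched.

```bash
python3 - <<'E'
from h import *
import pickle
im=pickle.load(open('w1.pkl','rb')); W=cloud(im)
def sel(x,y,z): return W[(W[...,0]>x[0])&(W[...,0]<x[1])&(W[...,1]>y[0])&(W[...,1]<y[1])&(W[...,2]>z[0])&(W[...,2]<z[1])]
for nm,x,z in(('Ltab',(420,480),(157,170)),('Ledge',(420,480),(112,124)),('Stab',(490,540),(127,140)),('Sedge',(490,540),(82,93)),('rest',(400,570),(22,33)),('wood table',(380,420),(-10,10))):
    t=sel(x,(-400,-240),z)
    print(nm,len(t),cv2.minAreaRect(t[:,:2].astype(np.float32)),np.median(t[:,2]).round(1), t.min(0).round(1),t.max(0).round(1))
R=cv2.Rodrigues(im["rvec"])[0]; print('cam',(-R.T@im["tvec"].ravel()).round(1))
E
```

```text
Ltab 634 ((447.9845886230469, -325.4765625), (23.706192016601562, 10.696798324584961), 88.83013153076172) 162.1 [ 442.6 -337.3  157.1] [ 453.5 -313.7  164.1]
Ledge 1206 ((447.97430419921875, -325.56146240234375), (84.18746948242188, 10.781203269958496), 89.21149444580078) 117.2 [ 442.1 -367.6  112.1] [ 453.8 -283.4  124. ]
Stab 525 ((511.76611328125, -323.830078125), (9.3900785446167, 23.942066192626953), 0.05017862096428871) 132.3 [ 507.1 -335.8  128.4] [ 516.5 -311.9  134.3]
Sedge 489 ((512.0281982421875, -323.8127136230469), (59.87042999267578, 9.086442947387695), 89.091796875) 87.3 [ 507.2 -353.7   82. ] [ 516.7 -293.8   89.6]
rest 10734 ((479.7374267578125, -322.0135498046875), (110.85053253173828, 149.80130004882812), 89.3350601196289) 27.3 [ 404.4 -377.8   22.1] [ 554.9 -266.2   33. ]
wood table 1956 ((399.9508056640625, -320.0025939941406), (39.903507232666016, 159.99253845214844), 0.023724688217043877) -0.8 [ 380.  -400.    -3.2] [ 419.9 -240.     1.7]
cam [ 523.4 -321.8  372.8]
```

```bash
python3 -m pendant '[-0.0015,0.0022,0.02,0,0,0.8, 0,0,0.02,0,0,0, 0,0,0.02,0,0,0, 0,0,0.02,0,0,0, 0,0,0.015,0,0,0, 0,0,0.011,0,0,0, 0,0,0,0,0,0, 0,0,0,0,0,0]' 1 60
python3 -c "
from h import *
plan(448,-324.5,298,-0.7)
save('w2.png',optics.get_image('wrist')['frame'])"
```

```text
t: 2.2
ee_pos: [448.3, -324.6, 298.3]
tcp_rot: [-3.141, 0.021, 0.001]
wrist_force: [1.0, 0.1, 0.6]
width: 85.3
t 2.2 pos [ 448.3 -324.6  298.3] yaw -0.76 F [1.  0.1 0.6] w 85.3 tilt [-9.e-04  7.e-04 -1.e+00]
turn [-0.04  0.05 -0.06] then shift m (turned) [-0.0003 -0.0001  0.0003]  | shift now (unturned) [-0.0003 -0.0001  0.0003]
```

View pics/w2.png

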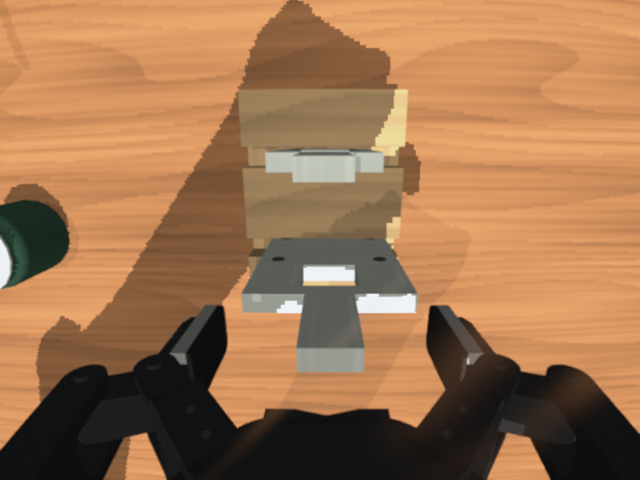

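The tab (330,358) sits centred between the fingers. Closing.

```bash
python3 -m pendant '[0,0,0,0,0,0, 0,0,0,0,0,0, 0,0,0,0,0,0, 0,0,0,0,0,0, 0,0,0,0,0,0, 0,0,0,0,0,0, 0,0,0,0,0,0, 0,0,0,0,0,0, 0,0,0,0,0,0, 0,0,0,0,0,0]' -1 60
python3 -c "
from h import *
plan(448,-324.5,298,-0.7)
save('w3.png',optics.get_image('wrist')['frame'])"
```

```text
t: 3.08
ee_pos: [448.6, -324.8, 299.1]
tcp_rot: [3.141, -0.022, 0.001]
wrist_force: [0.5, -1.2, 2.9]
width: 22.9
t 3.08 pos [ 448.6 -324.8  299.1] yaw -0.8 F [ 0.5 -1.2  2.9] w 22.9 tilt [ 7.e-04 -5.e-04 -1.e+00]
turn [ 0.03 -0.04 -0.1 ] then shift m (turned) [-0.0006 -0.0003  0.0011]  | shift now (unturned) [-0.0006 -0.0003  0.0011]
```

View pics/w3.png

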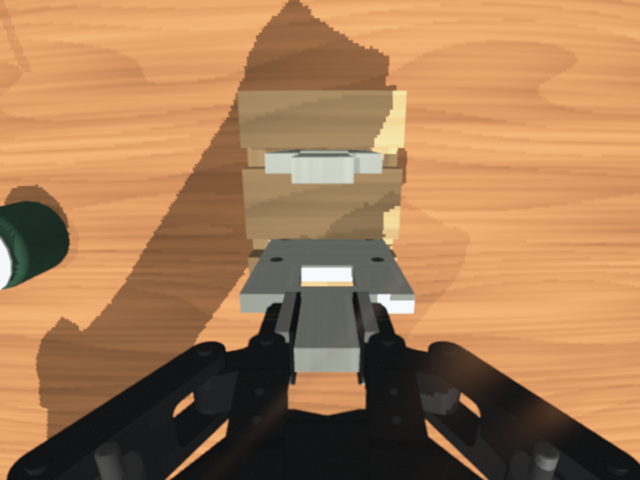

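```bash
python3 -m pendant '[0,0,-0.006,0,0,0, 0,0,-0.01,0,0,0, 0,0,-0.012,0,0,0, 0,0,-0.014,0,0,0, 0,0,-0.018,0,0,0, 0,0,-0.02,0,0,0, 0,0,-0.02,0,0,0, 0,0,-0.02,0,0,0, 0,0,-0.016,0,0,0, 0,0,-0.008,0,0,0, 0,0,-0.004,0,0,0, 0,0,0,0,0,0]'
python3 - <<'E'
from h import *
W=cloud(optics.get_image("side"))
def sel(x,y,z): return W[(W[...,0]>x[0])&(W[...,0]<x[1])&(W[...,1]>y[0])&(W[...,1]<y[1])&(W[...,2]>z[0])&(W[...,2]<z[1])]
u=np.array([np.cos(np.radians(15.2)),np.sin(np.radians(15.2))])
e=np.array([680,-48])-125*u; print(e)
plan(e[0],e[1],383,15.2)
im=optics.get_image("wrist"); save('w4.png',im["frame"])
W=cloud(im)
t=sel((580,720),(-90,-30),(160,195)); print(len(t), t.min(0),t.max(0)) if len(t) else 0
E
```

```text
t: 4.13
ee_pos: [448.4, -324.6, 447.7]
tcp_rot: [3.141, -0.022, 0.002]
wrist_force: [-0.3, 0.5, -1.5]
width: 23.4
[559.37293819 -80.77364733]
t 4.18 pos [ 448.2 -324.4  446.5] yaw -0.79 F [-0.4 -1.2 -2. ] w 22.9 tilt [-4.e-04  3.e-04 -1.e+00]
turn [ -0.02   0.02 -15.99] then shift m (turned) [ 0.1712 -0.206   0.0635]  | shift now (unturned) [ 0.1079 -0.2451  0.0635]
```

View pics/w4.png

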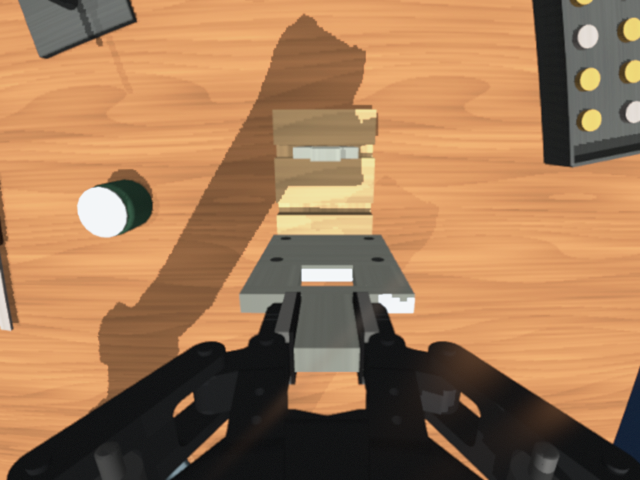

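```bash
python3 -m pendant '[0.005,-0.012,0,0,0,0, 0.01,-0.0235,0,0,0,0, 0.0105,-0.024,0,0,0,0, 0.0105,-0.024,0,0,0,0, 0.0105,-0.024,0,0,0,0, 0.0105,-0.024,0,0,0,0, 0.0105,-0.024,0,0,0,0, 0.0105,-0.024,0,0,0,0, 0.0105,-0.024,0,0,0,0, 0.01,-0.0215,0,0,0,0, 0.006,-0.0125,0,0,0,0, 0.0025,-0.0055,0,0,0,0, 0,0,0,0,0,-4, 0,0,0,0,0,-4, 0,0,0,0,0,-4, 0,0,0,0,0,-4, 0,0,0,0,0,0, 0,0,0,0,0,0, 0,0,0,0,0,0]'
python3 - <<'E'
from h import *
import pickle
plan(559.4,-80.8,383,15.2)
d={}
for n in("wrist","scene","side"):
    d[n]=optics.get_image(n); save(n+'5.png',d[n]["frame"])
pickle.dump(d,open('d5.pkl','wb'))
W=cloud(d["wrist"])
def sel(x,y,z): return W[(W[...,0]>x[0])&(W[...,0]<x[1])&(W[...,1]>y[0])&(W[...,1]<y[1])&(W[...,2]>z[0])&(W[...,2]<z[1])]
t=sel((580,720),(-90,-30),(160,195)); print(len(t), t.min(0),t.max(0)) if len(t) else 0
E
```

```text
t: 5.82
ee_pos: [558.5, -83.4, 446.2]
tcp_rot: [-3.114, -0.412, 0.002]
wrist_force: [-0.5, 0.0, -2.4]
width: 23.2
t 5.82 pos [558.5 -83.4 446.2] yaw 15.08 F [-0.5  0.  -2.4] w 23.2 tilt [-0.0011  0.     -1.    ]
turn [-0.02  0.06 -0.12] then shift m (turned) [ 0.0016 -0.0023  0.0632]  | shift now (unturned) [ 0.0016 -0.0023  0.0632]
2224 [587.27920394 -79.2819414  160.26114553] [686.61246614 -42.93381753 188.22938551]
```

View pics/wrist5.png

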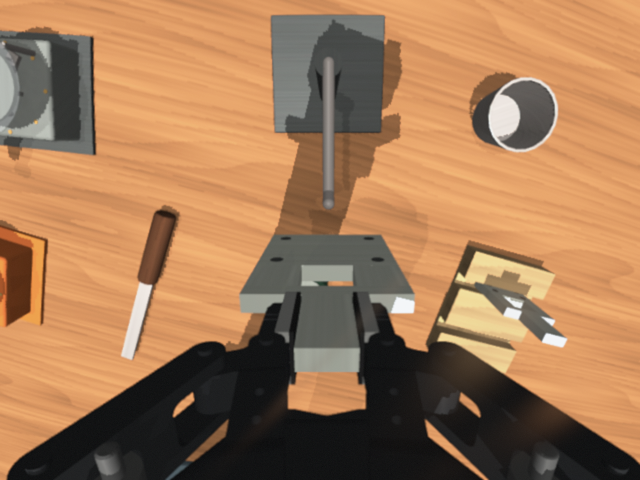

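View pics/scene5.png

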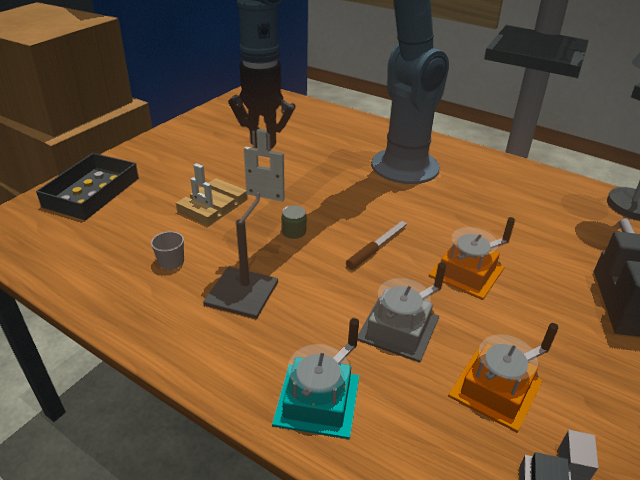

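The rod runs straight up the wrist image at column 328, with the plate centred on it. Measuring both in the same wrist view.

```bash
python3 - <<'E'
from h import *
import pickle
d=pickle.load(open('d5.pkl','rb')); W=cloud(d["wrist"])
def sel(x,y,z,W=W): return W[(W[...,0]>x[0])&(W[...,0]<x[1])&(W[...,1]>y[0])&(W[...,1]<y[1])&(W[...,2]>z[0])&(W[...,2]<z[1])]
rod=sel((602,660),(-90,-30),(160,180)); l=cv2.fitLine(rod.astype(np.float32),cv2.DIST_HUBER,0,.01,.01).ravel(); print('rod',l.round(3),np.degrees(np.arctan2(l[1],l[0])),'top z',np.percentile(rod[:,2],95),np.median(rod[:,2]))
tip=sel((580,602),(-95,-50),(182,195)); print('tip',tip.mean(0),tip[:,2].max())
up=sel((660,710),(-75,-20),(165,178)); print('upright',cv2.minAreaRect(up[up[:,0]>670][:,:2].astype(np.float32)), up.max(0))
base=sel((600,800),(-150,50),(5,14)); print('base',cv2.minAreaRect(base[:,:2].astype(np.float32)),np.median(base[:,2]))
c=np.array([558.5,-83.4]);
for nm,z in(('edge',(230,275)),('tab',(285,325))):
    t=sel((510,600),(-150,-20),z); 
    print(nm,len(t),np.median(t[:,2]),t[:,2].max(),cv2.minAreaRect(t[:,:2].astype(np.float32)))
# plate height in scene/side
for n in("scene","side"):
    V=cloud(d[n]); t=sel((535,585),(-130,-40),(140,330),V); print(n,t.min(0).round(1),t.max(0).round(1)); 
    h=np.histogram(t[:,2],bins=np.arange(150,330,10)); print(h[0])
E
```

```text
rod [ 9.67000e-01  2.54000e-01 -1.00000e-03  6.31732e+02 -6.43930e+01
  1.72731e+02] 14.717672 top z 174.16636532311327 172.63301625390585
tip [591.78391619 -75.16399623 185.51661955] 188.22938550523324
upright ((678.3148193359375, -51.9750862121582), (16.59306526184082, 18.08184242248535), 0.08307939767837524) [686.61246614 -42.93381753 175.0769195 ]
base ((697.303955078125, -46.40740966796875), (120.14027404785156, 121.01909637451172), 15.08984661102295) 11.326829851607089
edge 4988 259.6363281938369 274.9854787382101 ((557.7508544921875, -83.13482666015625), (11.131603240966797, 84.47655487060547), 15.317633628845215)
tab 9983 309.36218065268815 324.9997506528239 ((559.3912963867188, -82.69003295898438), (26.75373649597168, 90.36296844482422), 14.35402774810791)
scene [ 537.5 -127.   154. ] [583.2 -40.1 330. ]
[ 61 133 157 158 157 157 171 176 115 119 137 191  66 111 116 122 110]
side [ 536.  -124.2  152.5] [581.9 -40.  329.9]
[19 23 26 29 27 23 33 35 31 27 27 39 27 44 48 41 21]
```

```bash
python3 -m pendant '[0,0,0.012,0,0,0, 0,0,0.015,0,0,0, 0,0,0.015,0,0,0, 0,0,0.012,0,0,0, 0,0,0.006,0,0,0, 0,0,0.003,0,0,0, 0,0,0,0,0,0, 0,0,0,0,0,0]'
python3 - <<'E'
from h import *
import pickle
plan(557.7,-83.4,383,15)
d={}
for n in("wrist","scene","side"):
    d[n]=optics.get_image(n)
a=cv2.resize(d["scene"]["frame"][120:220,200:330],None,fx=5,fy=5,interpolation=cv2.INTER_CUBIC);save('c6a.png',a)
a=cv2.resize(d["side"]["frame"][130:230,260:390],None,fx=5,fy=5,interpolation=cv2.INTER_CUBIC);save('c6b.png',a)
for n in("scene","side"):
    V=cloud(d[n]); m=(abs(V[...,0]-558)<25)&(abs(V[...,1]+83)<50)&(V[...,2]>70)&(V[...,2]<260)
    vu=np.argwhere(m); print(n, V[m].min(0),V[m].max(0)); z=V[m]
    print([ (k,int(((z[:,2]>k)&(z[:,2]<k+4)&(abs((z[:,0]-558)*-.259+(z[:,1]+83)*.966)<8)).sum())) for k in range(150,214,4)])
E
```

```text
t: 6.63
ee_pos: [559.1, -83.1, 384.1]
tcp_rot: [3.114, 0.415, 0.001]
wrist_force: [0.0, -0.2, -0.6]
width: 23.3
t 6.63 pos [559.1 -83.1 384.1] yaw 15.2 F [ 0.  -0.2 -0.6] w 23.3 tilt [ 9.e-04 -0.e+00 -1.e+00]
turn [ 0.02 -0.05  0.2 ] then shift m (turned) [-0.0014 -0.0001  0.0011]  | shift now (unturned) [-0.0014 -0.0001  0.0011]
scene [ 539.6395085  -126.93545705   91.22343954] [581.53199987 -39.07246615 259.97795062]
[(150, 8), (154, 12), (158, 12), (162, 23), (166, 1), (170, 0), (174, 0), (178, 0), (182, 0), (186, 0), (190, 0), (194, 10), (198, 10), (202, 15), (206, 9), (210, 13)]
side [ 537.30598229 -121.50591511   90.33008991] [578.21727275 -35.29900721 259.5398786 ]
[(150, 0), (154, 0), (158, 2), (162, 1), (166, 0), (170, 0), (174, 0), (178, 0), (182, 0), (186, 0), (190, 0), (194, 0), (198, 1), (202, 0), (206, 0), (210, 0)]
```

View pics/c6a.png

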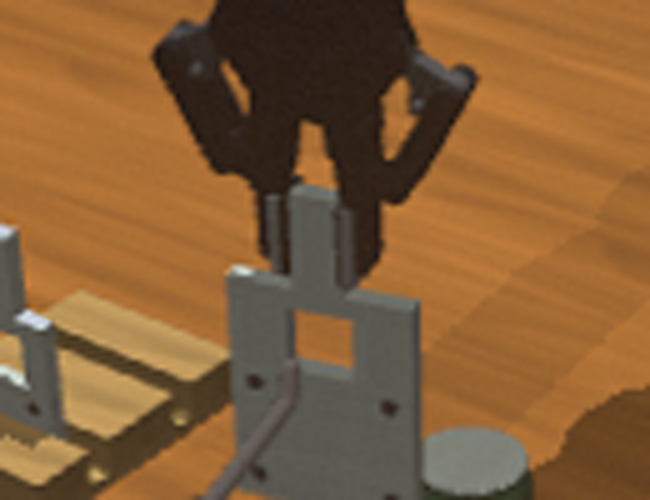

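View pics/c6b.png

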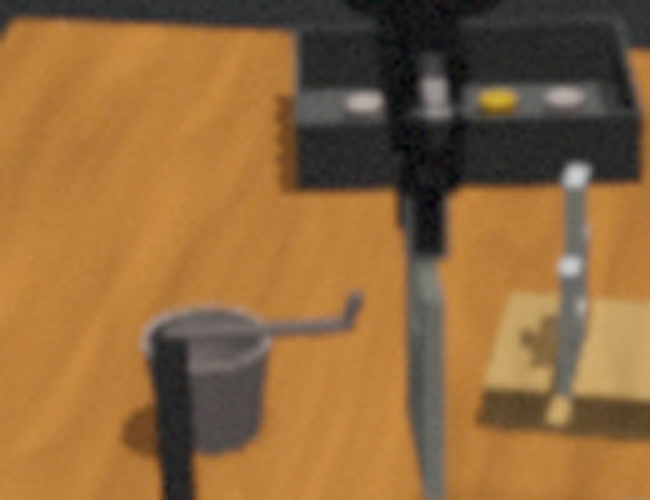

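```bash
python3 -m pendant '[0,0,0.0017,0,0,0, 0,0,0,0,0,0, 0.006,0,0,0,0,0, 0.008,0,0,0,0,0, 0.008,0,0,0,0,0, 0.008,0,0,0,0,0, 0.008,0,0,0,0,0, 0.006,0,0,0,0,0, 0.004,0,0,0,0,0, 0,0,0,0,0,0, 0,0,0,0,0,0]'
python3 - <<'E'
from h import *
plan(654.3,-58.3,382,15)
d={}
for n in("wrist","scene","side"):
    d[n]=optics.get_image(n)
a=cv2.resize(d["scene"]["frame"][120:220,200:330],None,fx=5,fy=5,interpolation=cv2.INTER_CUBIC);save('c7a.png',a)
a=cv2.resize(d["side"]["frame"][130:230,260:390],None,fx=5,fy=5,interpolation=cv2.INTER_CUBIC);save('c7b.png',a)
E
```

```text
t: 7.7
ee_pos: [605.2, -70.4, 381.8]
tcp_rot: [-3.114, -0.416, 0.001]
wrist_force: [0.3, -0.8, -1.8]
width: 23.2
t 7.7 pos [605.2 -70.4 381.8] yaw 15.22 F [ 0.3 -0.8 -1.8] w 23.2 tilt [-6.e-04  1.e-04 -1.e+00]
turn [-0.01  0.03  0.22] then shift m (turned) [ 0.0506  0.001  -0.0002]  | shift now (unturned) [ 0.0506  0.0012 -0.0002]
```

View pics/c7a.png

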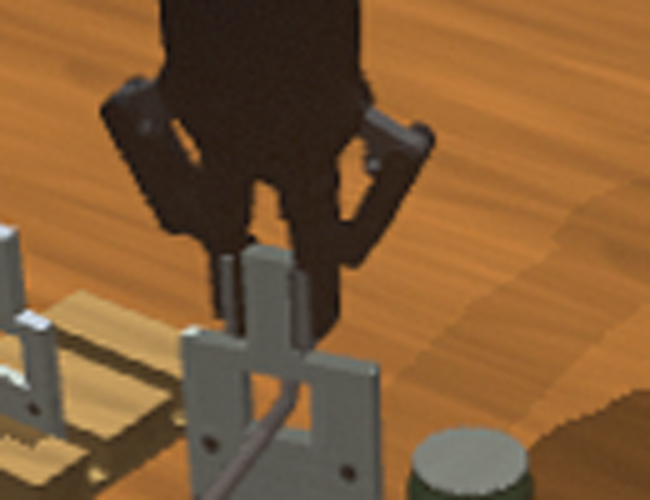

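View pics/c7b.png

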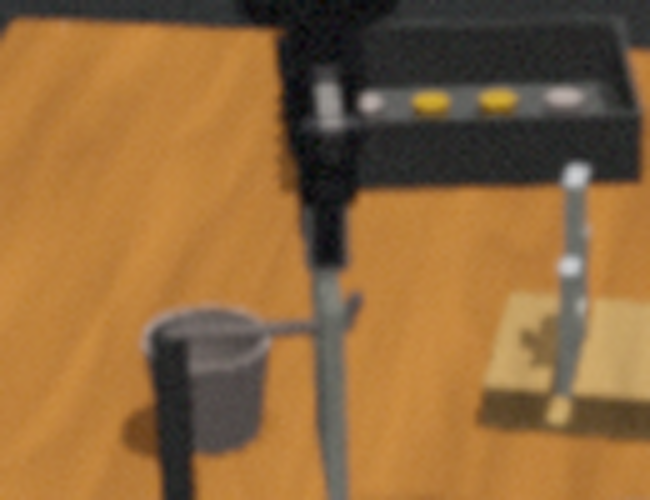

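The plate is past the tip: the rod runs through the eye in scene, and the tip shows on the robot side in the side view. Sliding on, then lowering.

```bash
python3 -m pendant '[0.006,0,0,0,0,0, 0.008,0.0003,0,0,0,0, 0.009,0.0003,0,0,0,0, 0.009,0.0003,0,0,0,0, 0.008,0,0,0,0,0, 0.006,0,0,0,0,0, 0.003,0,0,0,0,0, 0,0,0,0,0,0, 0,0,0.004,0,0,0, 0,0,0.004,0,0,0, 0,0,0.004,0,0,0, 0,0,0.0025,0,0,0, 0,0,0,0,0,0, 0,0,0,0,0,0]'
python3 - <<'E'
from h import *
plan(654.3,-58.3,365,15)
d={}
for n in("wrist","scene","side"):
    d[n]=optics.get_image(n)
a=cv2.resize(d["scene"]["frame"][130:230,190:320],None,fx=5,fy=5,interpolation=cv2.INTER_CUBIC);save('c8a.png',a)
a=cv2.resize(d["side"]["frame"][130:250,240:370],None,fx=5,fy=5,interpolation=cv2.INTER_CUBIC);save('c8b.png',a)
E
```

```text
t: 9.02
ee_pos: [652.3, -58.7, 367.0]
tcp_rot: [-3.114, -0.415, 0.001]
wrist_force: [0.2, -1.0, -1.5]
width: 23.5
t 9.02 pos [652.3 -58.7 367. ] yaw 15.19 F [ 0.2 -1.  -1.5] w 23.5 tilt [-9.e-04 -0.e+00 -1.e+00]
turn [-0.01  0.05  0.19] then shift m (turned) [0.002  0.0001 0.002 ]  | shift now (unturned) [0.002  0.0002 0.002 ]
```

View pics/c8a.png

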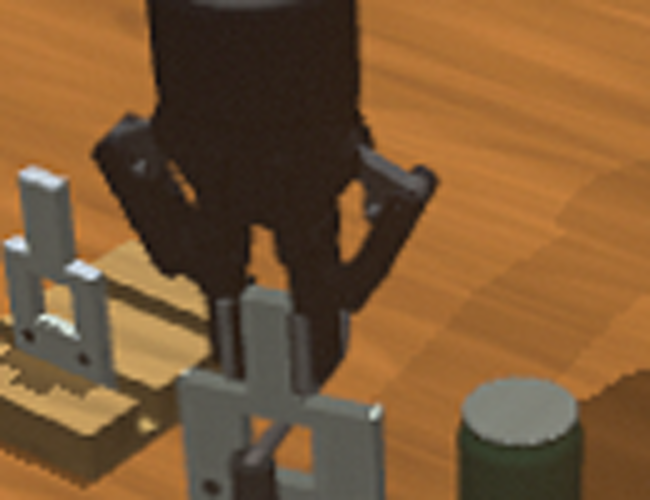

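View pics/c8b.png

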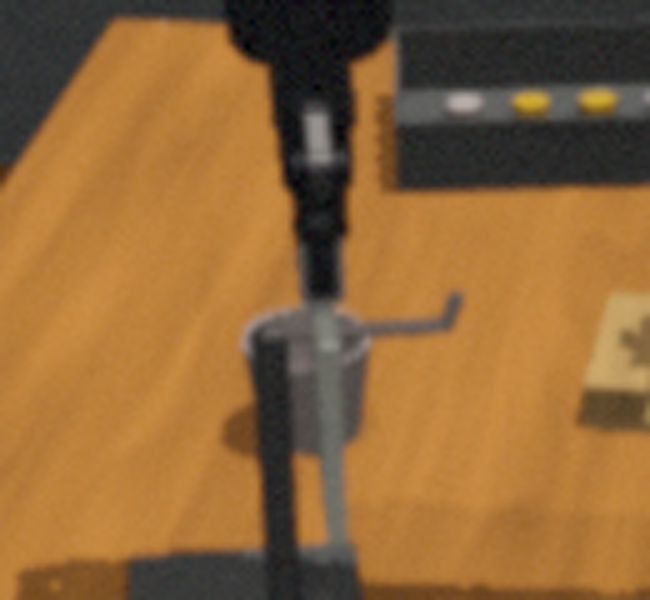

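```bash
python3 -m pendant '[0,0,0.001,0,0,0, 0,0,0.001,0,0,0, 0,0,0,0,0,0, 0,0,0,0,0,0]'; python3 -m pendant '[0,0,0.001,0,0,0, 0,0,0,0,0,0, 0,0,0,0,0,0]'
```

```text
t: 9.5
ee_pos: [652.5, -58.6, 365.4]
tcp_rot: [-3.114, -0.416, 0.0]
wrist_force: [0.4, 0.7, -1.9]
width: 23.0
t: 9.75
ee_pos: [652.7, -58.5, 365.0]
tcp_rot: [3.114, 0.416, 0.001]
wrist_force: [0.2, -1.1, 0.2]
width: 23.1
```

The wrist load dropped by the plate's weight, so it rests on the rod. Releasing.

```bash
python3 -m pendant '[0,0,0,0,0,0, 0,0,0,0,0,0, 0,0,0,0,0,0, 0,0,0,0,0,0, 0,0,0,0,0,0, 0,0,0,0,0,0]' 0.2; python3 -m pendant '[0,0,-0.005,0,0,0, 0,0,-0.01,0,0,0, 0,0,-0.02,0,0,0, 0,0,-0.03,0,0,0, 0,0,-0.03,0,0,0, 0,0,-0.03,0,0,0, 0,0,0,0,0,0]'
python3 - <<'E'
from h import *
d={}
for n in("wrist","scene","side"):
    d[n]=optics.get_image(n)
save('w9.png',d["wrist"]["frame"])
a=cv2.resize(d["scene"]["frame"][130:260,190:320],None,fx=4.5,fy=4.5,interpolation=cv2.INTER_CUBIC);save('c9a.png',a)
import pickle; pickle.dump(d,open('d9.pkl','wb'))
W=cloud(d["wrist"]); m=(abs(W[...,0]-653)<40)&(abs(W[...,1]+59)<60)
for nm,z in(('edge',(178,190)),('tab',(222,235))):
    t=W[m&(W[...,2]>z[0])&(W[...,2]<z[1])]; print(nm,len(t),np.median(t[:,2]).round(1),cv2.minAreaRect(t[:,:2].astype(np.float32)))
plan(653,-59,365,15)
E
```

```text
t: 10.25
ee_pos: [652.6, -58.5, 364.5]
tcp_rot: [-3.114, -0.416, -0.0]
wrist_force: [0.1, 0.1, 0.1]
width: 51.2
t: 10.83
ee_pos: [654.1, -58.2, 499.6]
tcp_rot: [3.111, 0.415, 0.024]
wrist_force: [1.6, 0.6, 1.7]
width: 51.2
edge 962 183.0 ((652.48291015625, -58.170753479003906), (10.346386909484863, 83.80840301513672), 15.26025676727295)
tab 502 228.0 ((652.0450439453125, -57.92774963378906), (10.771406173706055, 23.672054290771484), 15.512237548828125)
t 10.98 pos [652.5 -58.5 490.8] yaw 15.2 F [-0.6  0.1 -0.7] w 51.2 tilt [ 1.9e-03 -2.0e-04 -1.0e+00]
turn [ 0.04 -0.1   0.2 ] then shift m (turned) [0.0003 0.0006 0.1258]  | shift now (unturned) [1.000e-04 5.000e-04 1.258e-01]
```

View pics/w9.png

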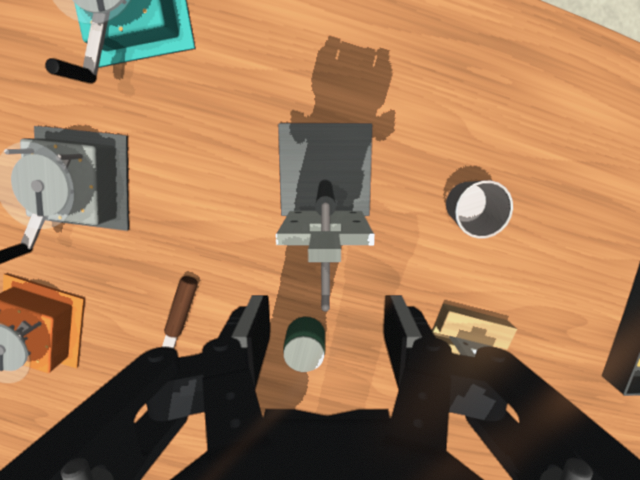

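View pics/c9a.png

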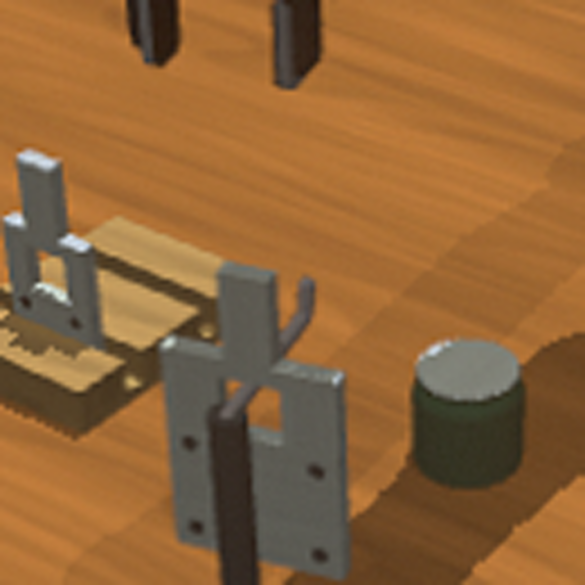

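The larger plate hangs level at (652,-58). Next is the counter; I'll get its neighbours and post precisely.

```bash
python3 - <<'E'
from h import *
import pickle
d=pickle.load(open('d9.pkl','rb')); 
print(r.observe()["q"].round(2))
for n in("scene","side"):
    W=cloud(d[n]); z=W[...,2]
    hsv=cv2.cvtColor(d[n]["frame"],cv2.COLOR_BGR2HSV)
    dark=(hsv[...,2]<70)&(z>60)&(z<125)&(W[...,0]>300)&(W[...,0]<900)&(W[...,1]>50)
    k,lab,st,_=cv2.connectedComponentsWithStats(dark.astype(np.uint8))
    for i in range(1,k):
        if st[i,4]>40:
            t=W[lab==i]; print(n,'dark',st[i],t.mean(0).round(1),t.min(0).round(1),t.max(0).round(1))
    m=(hsv[...,0]>8)&(hsv[...,0]<20)&(hsv[...,1]>230)&(z>12)&(z<56)&(W[...,1]>100)&(W[...,0]>300)&(W[...,0]<900)
    k,lab,st,_=cv2.connectedComponentsWithStats(m.astype(np.uint8))
    for i in range(1,k):
        if st[i,4]>100:
            t=W[lab==i]; print(n,'orange',st[i],t.mean(0).round(0),t.min(0).round(0),t.max(0).round(0))
W=cloud(d["wrist"]); 
for nm,(u,v) in dict(axis=(38,188),post=(10,252)).items(): print(nm,W[v-2:v+3,u-2:u+3].reshape(-1,3).mean(0))
E
```

```text
[ 0.25  0.35 -0.29  1.47  0.1   1.33 -1.35]
scene dark [434 263  12  25 174] [512.9 309.4  93.3] [502.9 300.8  61.7] [519.  315.8 118.6]
scene dark [614 267  26  49 788] [359.6 645.1  93. ] [310.  619.8  60.1] [383.7 680.5 125. ]
scene dark [348 319  11  28 229] [740.  243.8  93.4] [729.9 235.8  60.3] [745.5 249.4 119.2]
scene dark [541 323  17  29 239] [557.7 538.3  93.2] [545.8 530.8  60.4] [563.4 545.6 119.2]
scene orange [442 249  57  29 517] [383. 340.  49.] [314. 277.  41.] [413. 377.  54.]
scene orange [ 461  360   76   58 1809] [678. 492.  41.] [602. 437.  12.] [694. 540.  54.]
side dark [234 286   8  25 130] [734.1 247.1  90.1] [728.5 239.5  60. ] [740.6 252.2 118.8]
side dark [337 318   7  26 159] [507.7 313.6  91.8] [501.4 306.2  60.1] [514.6 318.4 119.6]
side dark [287 406   9  28 199] [551.4 543.8  93.1] [545.6 534.1  60. ] [559.4 548.6 118.8]
side orange [ 386  350   55   45 1413] [363. 367.  40.] [311. 306.  12.] [412. 381.  54.]
side orange [268 390  19  26 268] [594. 469.  43.] [588. 440.  13.] [609. 497.  53.]
side orange [ 217  408   61   37 1473] [638. 531.  39.] [590. 502.  12.] [692. 544.  54.]
axis [nan nan nan]
post [512.15280596 302.19234881  88.3029163 ]
```

```bash
python3 -c "
from h import *
plan(511,350,350,90)"
```

```text
t 10.98 pos [652.5 -58.5 490.8] yaw 15.2 F [-0.6  0.1 -0.7] w 51.2 tilt [ 1.9e-03 -2.0e-04 -1.0e+00]
turn [ 1.00e-01 -6.00e-02 -7.48e+01] then shift m (turned) [ 0.4085 -0.1415  0.1408]  | shift now (unturned) [-0.0297 -0.4314  0.1404]
```

```bash
python3 -m pendant '[-0.0021,-0.0308,0.01,0,0,0, -0.0021,-0.0308,0.01,0,0,0, -0.0021,-0.0308,0.01,0,0,0, -0.0021,-0.0308,0.01,0,0,0, -0.0021,-0.0308,0.01,0,0,0, -0.0021,-0.0308,0.01,0,0,0, -0.0021,-0.0308,0.01,0,0,0, -0.0021,-0.0308,0.01,0,0,0, -0.0021,-0.0308,0.01,0,0,0, -0.0021,-0.0308,0.01,0,0,0, -0.0021,-0.0308,0.01,0,0,0, -0.0021,-0.0308,0.01,0,0,0, -0.0021,-0.0308,0.01,0,0,0, -0.0021,-0.0308,0.01,0,0,0, 0,0,0,0,0,0]' -1 60;  python3 -m pendant '[0,0,0,0,0,-6.8, 0,0,0,0,0,-6.8, 0,0,0,0,0,-6.8, 0,0,0,0,0,-6.8, 0,0,0,0,0,-6.8, 0,0,0,0,0,-6.8, 0,0,0,0,0,-6.8, 0,0,0,0,0,-6.8, 0,0,0,0,0,-6.8, 0,0,0,0,0,-6.8, 0,0,0,0,0,-6.8, 0,0,0,0,0,0, 0,0,0,0,0,0]'
python3 - <<'E'
from h import *
plan(511,350,250,90)
d={}
for n in("wrist","side"):
    d[n]=optics.get_image(n); save(n+'10.png',d[n]["frame"])
E
```

```text
t: 12.23
ee_pos: [504.8, 356.8, 345.8]
tcp_rot: [-3.108, -0.434, 0.013]
wrist_force: [0.5, 0.7, 0.2]
width: -0.0
t: 13.32
ee_pos: [510.9, 349.1, 348.2]
tcp_rot: [-2.224, -2.218, 0.004]
wrist_force: [0.0, 0.4, 1.0]
width: 0.4
t 13.32 pos [510.9 349.1 348.2] yaw 89.83 F [0.  0.4 1. ] w 0.4 tilt [-0.0024 -0.0012 -1.    ]
turn [-0.13  0.07 -0.17] then shift m (turned) [0.0009 0.0001 0.0982]  | shift now (unturned) [0.001  0.0004 0.0982]
```

View pics/wrist10.png

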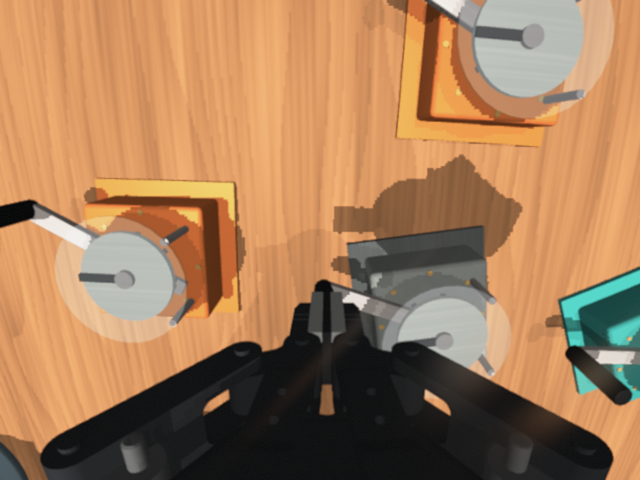

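View pics/side10.png

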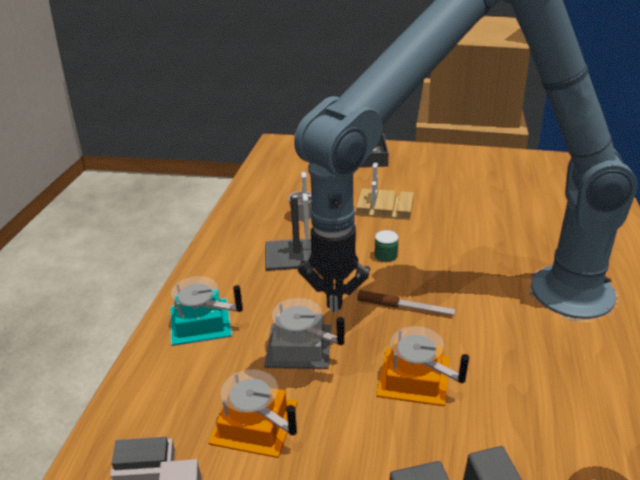

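The post top is at wrist (323,288), in line with the closed fingers and 20 mm clear on the push side. Descending beside it.

```bash
python3 -m pendant '[0,0,0.016,0,0,0, 0,0,0.02,0,0,0, 0,0,0.02,0,0,0, 0,0,0.02,0,0,0, 0,0,0.014,0,0,0, 0,0,0.008,0,0,0, 0,0,0,0,0,0, 0,0,0,0,0,0]'
python3 - <<'E'
from h import *
plan(511,330,250,90)
d={}
for n in("wrist","side","scene"):
    d[n]=optics.get_image(n)
save('w11.png',d["wrist"]["frame"])
save('s11.png',cv2.resize(d["scene"]["frame"][220:360,350:480],None,fx=4,fy=4))
E
```

```text
t: 14.08
ee_pos: [511.2, 350.1, 251.6]
tcp_rot: [-2.222, -2.221, 0.0]
wrist_force: [0.5, -0.3, 0.9]
width: 0.1
t 14.08 pos [511.2 350.1 251.6] yaw 89.99 F [ 0.5 -0.3  0.9] w 0.1 tilt [-1.e-04  1.e-04 -1.e+00]
turn [-0.01 -0.01 -0.01] then shift m (turned) [-0.0201 -0.0002  0.0016]  | shift now (unturned) [-0.0201 -0.0002  0.0016]
```

View pics/s11.png

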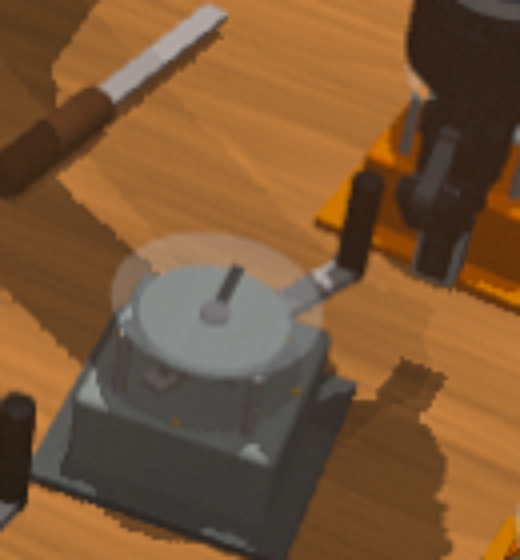

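View pics/w11.png

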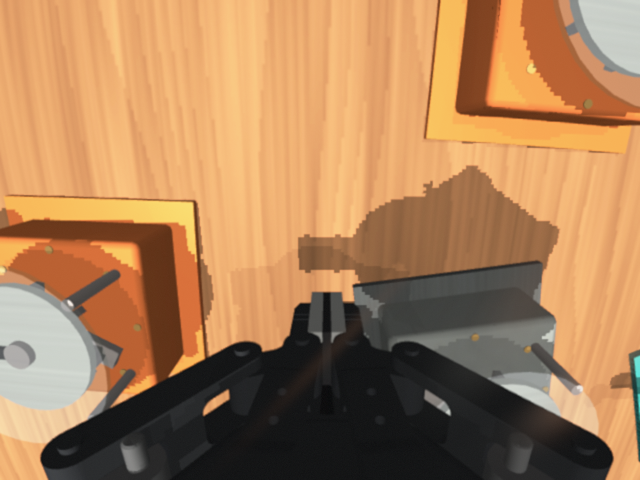

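```bash
python3 -m pendant '[-0.008,0,0,0,0,0, -0.008,0,0,0,0,0, -0.008,0,0,0,0,0, -0.008,0,0,0,0,0, -0.008,0,0,0,0,0, -0.008,0,0,0,0,0, -0.008,0,0,0,0,0, -0.008,0,0,0,0,0, -0.008,0,0,0,0,0, -0.008,0,0,0,0,0, -0.008,0,0,0,0,0, -0.008,0,0,0,0,0, 0,0,0,0,0,0]'
python3 - <<'E'
from h import *
plan(511,238,250,90)
save('s12.png',cv2.resize(optics.get_image("scene")["frame"][220:360,350:480],None,fx=4,fy=4))
E
```

```text
t: 15.32
ee_pos: [513.5, 252.2, 252.3]
tcp_rot: [2.223, 2.217, 0.008]
wrist_force: [2.8, 5.3, -1.9]
width: 0.2
t 15.32 pos [513.5 252.2 252.3] yaw 89.85 F [ 2.8  5.3 -1.9] w 0.2 tilt [ 0.0053  0.0019 -1.    ]
turn [ 0.3  -0.11 -0.15] then shift m (turned) [-0.0142 -0.0025  0.0023]  | shift now (unturned) [-0.0142 -0.0025  0.0023]
```

View pics/s12.png

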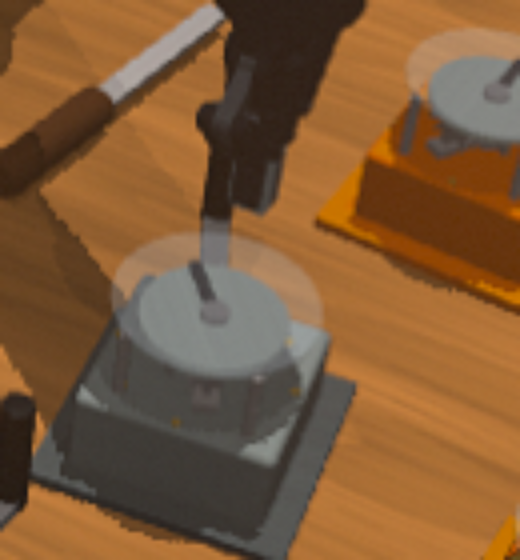

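The lever follows and force is about 6 N. On to the stop.

```bash
python3 -m pendant '[-0.004,0,0,0,0,0, -0.004,0,0,0,0,0, -0.004,0,0,0,0,0, 0,0,0,0,0,0]'; python3 -m pendant '[-0.003,0,0,0,0,0, 0,0,0,0,0,0]'
```

```text
t: 15.7
ee_pos: [513.6, 242.2, 252.9]
tcp_rot: [2.221, 2.22, 0.014]
wrist_force: [3.8, 7.8, -2.4]
width: -0.1
t: 15.87
ee_pos: [513.7, 240.0, 253.2]
tcp_rot: [2.22, 2.221, 0.017]
wrist_force: [3.9, 7.3, -2.0]
width: -0.1
```

```bash
python3 -m pendant '[-0.003,0,0,0,0,0, 0,0,0,0,0,0]'; python3 -m pendant '[-0.003,0,0,0,0,0, 0,0,0,0,0,0]'
python3 - <<'E'
from h import *
d=optics.get_image("scene"); W=cloud(d)
save('s13.png',cv2.resize(d["frame"][220:360,350:480],None,fx=4,fy=4))
E
```

```text
t: 16.03
ee_pos: [514.0, 237.4, 253.5]
tcp_rot: [2.22, 2.221, 0.019]
wrist_force: [5.1, 8.0, -1.3]
width: 0.0
t: 16.2
ee_pos: [514.4, 234.9, 253.8]
tcp_rot: [2.219, 2.221, 0.022]
wrist_force: [5.0, 8.8, -2.0]
width: 0.1
```

View pics/s13.png

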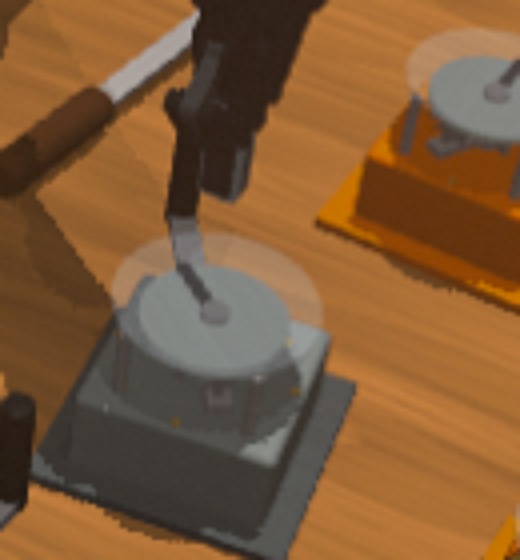

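```bash
cat >> h.py <<'E'
def lever(n="scene",A=(602.8,275)):
    d=optics.get_image(n); W=cloud(d); dx=W[...,0]-A[0]; dy=W[...,1]-A[1]; rr=np.hypot(dx,dy)
    hsv=cv2.cvtColor(d["frame"],cv2.COLOR_BGR2HSV)
    m=(rr>56)&(rr<92)&(W[...,2]>48)&(W[...,2]<75)&(hsv[...,1]<90)&(hsv[...,2]>80)
    a=np.degrees(np.arctan2(dy,dx))%360; print(n,m.sum(),'arm ang',np.median(a[m]).round(1),'z',np.median(W[...,2][m]).round(1),'-> lever rad (from 159.8)',np.radians(np.median(a[m])-159.8).round(3))
    return d
E
python3 - <<'E'
from h import *
lever(); lever("side")
import pickle
d=pickle.load(open('d9.pkl','rb'))
optics.get_image=lambda n:d[n]
lever(); lever("side")
E
```

```text
scene 104 arm ang 175.9 z 50.6 -> lever rad (from 159.8) 0.281
side 172 arm ang 209.9 z 58.8 -> lever rad (from 159.8) 0.874
scene 144 arm ang 158.4 z 51.0 -> lever rad (from 159.8) -0.024
side 195 arm ang 156.4 z 58.5 -> lever rad (from 159.8) -0.059
```

```bash
python3 -m pendant '[-0.003,0,0,0,0,0, 0,0,0,0,0,0]'; python3 -m pendant '[-0.003,0,0,0,0,0, 0,0,0,0,0,0]';python3 -c "
from h import *
lever('side')"
```

```text
t: 16.52
ee_pos: [514.2, 233.4, 254.1]
tcp_rot: [-2.219, -2.224, -0.027]
wrist_force: [7.4, 10.7, -3.8]
width: 0.1
t: 16.68
ee_pos: [514.0, 232.4, 254.2]
tcp_rot: [-2.216, -2.224, -0.034]
wrist_force: [7.0, 15.2, -6.4]
width: -0.3
side 183 arm ang 209.7 z 58.3 -> lever rad (from 159.8) 0.872
```

Force climbs to 15 N with no more lever motion, so it is at the stop. One firm hold, then let go.

```bash
python3 -m pendant '[-0.003,0,0,0,0,0, 0,0,0,0,0,0, 0,0,0,0,0,0]'; python3 -m pendant '[0.01,0,0,0,0,0, 0.015,0,0,0,0,0, 0.02,0,0,0,0,0, 0.02,0,0,0,0,0, 0.02,0,0,0,0,0, 0.02,0,0,0,0,0, 0.018,0,0,0,0,0, 0.008,0,0,0,0,0, 0,0,0,0,0,0, 0,0,0,0,0,0]'
python3 - <<'E'
from h import *
plan(511,350,350,90)
d=lever("side"); s=lever("scene"); save('s14.png',cv2.resize(s["frame"][220:360,350:480],None,fx=4,fy=4))
E
```

```text
t: 16.98
ee_pos: [513.9, 231.5, 254.3]
tcp_rot: [-2.212, -2.225, -0.04]
wrist_force: [9.0, 19.0, -9.1]
width: -0.1
t: 17.82
ee_pos: [511.5, 353.3, 250.8]
tcp_rot: [2.221, 2.22, -0.004]
wrist_force: [0.0, -0.9, -0.7]
width: 0.1
t 17.82 pos [511.5 353.3 250.8] yaw 89.98 F [ 0.  -0.9 -0.7] w 0.1 tilt [-6.e-04 -3.e-03 -1.e+00]
turn [-0.04  0.17 -0.02] then shift m (turned) [-0.0033 -0.0005 -0.0992]  | shift now (unturned) [-0.0036 -0.0005 -0.0992]
side 69 arm ang 137.7 z 50.3 -> lever rad (from 159.8) -0.386
scene 133 arm ang 160.0 z 51.1 -> lever rad (from 159.8) 0.004
```

View pics/s14.png

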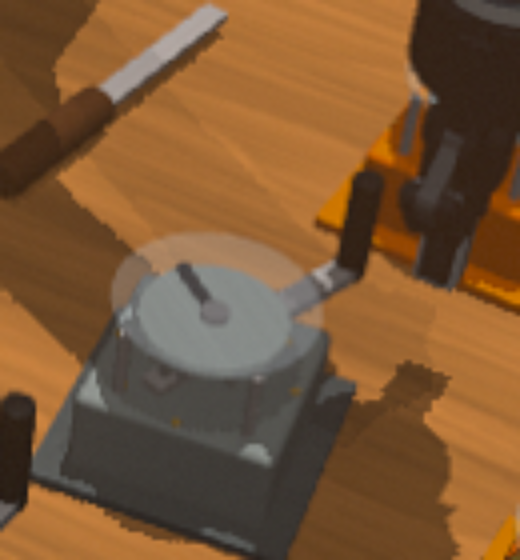

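The lever is back and the dial pointer has moved on and stayed. Going for the smaller plate.

```bash
python3 - <<'E'
from h import *
import pickle
# dial pointer angle: rays to plane z=88
def ray(im,u,v,z):
    K=np.array([[im["fx"],0,im["cx"]],[0,im["fy"],im["cy"]],[0,0,1.]])
    n=cv2.undistortPoints(np.array([[[u,v]]],float),K,np.array(im["distortion"])).ravel()
    R=cv2.Rodrigues(np.array(im["rvec"]))[0]; c=-R.T@np.array(im["tvec"]).ravel(); q=R.T@np.array([n[0],n[1],1]); return c+q*(z-c[2])/q[2]
im=optics.get_image("scene")
a=[]
for (u,v) in((240,268),(184,267)):
    p=ray(im,350+u/4,220+v/4,84); c=ray(im,350+215/4,220+312/4,84); e=p-c; a.append(np.arctan2(e[1],e[0])); print(c.round(),p.round())
print('dial step',(a[1]-a[0])%(2*np.pi))
E
python3 -m pendant '[0,0,-0.015,0,0,0, 0,0,-0.03,0,0,0, 0,0,-0.04,0,0,0, 0,0,-0.04,0,0,0, 0,0,-0.025,0,0,0, 0,0,0,0,0,7, 0,0,0,0,0,7, 0,0,0,0,0,7, 0,0,0,0,0,7, 0,0,0,0,0,7, 0,0,0,0,0,7, 0,0,0,0,0,7, 0,0,0,0,0,7, 0,0,0,0,0,7, 0,0,0,0,0,7, 0,0,0,0,0,7, 0,0,0,0,0,7, 0,0,0,0,0,6.7, 0,0,0,0,0,0]' 1
python3 -c "
from h import *
plan(512,-324,400,-0.7)"
```

```text
[603. 276.  84.] [568. 272.  84.]
[603. 276.  84.] [583. 249.  84.]
dial step 0.8190662086201668
t: 19.55
ee_pos: [511.1, 354.3, 402.8]
tcp_rot: [-3.141, 0.023, -0.002]
wrist_force: [-0.1, -0.1, -0.1]
width: 85.5
t 19.55 pos [511.1 354.3 402.8] yaw -0.84 F [-0.1 -0.1 -0.1] w 85.5 tilt [ 1.1e-03  1.0e-04 -1.0e+00]
turn [-0.01 -0.06 -0.14] then shift m (turned) [0.0092 0.6782 0.0028]  | shift now (unturned) [0.0108 0.6782 0.0027]
```

```bash
python3 -m pendant '[0.0005,0.02,0,0,0,0, 0.0005,0.038,0,0,0,0, 0.0005,0.038,0,0,0,0, 0.0005,0.038,0,0,0,0, 0.0005,0.038,0,0,0,0, 0.0005,0.038,0,0,0,0, 0.0005,0.038,0,0,0,0, 0.0005,0.038,0,0,0,0, 0.0005,0.038,0,0,0,0, 0.0005,0.038,0,0,0,0, 0.0005,0.038,0,0,0,0, 0.0005,0.038,0,0,0,0, 0.0005,0.038,0,0,0,0, 0.0005,0.038,0,0,0,0, 0.0005,0.038,0,0,0,0, 0.0005,0.038,0,0,0,0, 0.0005,0.038,0,0,0,0, 0.0005,0.038,0,0,0,0, 0,0.012,0,0,0,0, 0,0,0,0,0,0]'
python3 -m pendant '[0,0,0,0,0,0, 0,0,0,0,0,0]'
python3 - <<'E'
from h import *
plan(512,-324,269,-0.7)
im=optics.get_image("wrist"); save('w15.png',im["frame"]); W=cloud(im)
m=(abs(W[...,0]-512)<25)&(abs(W[...,1]+324)<50)
for nm,z in(('Stab',(127,140)),('Sedge',(82,93))):
    t=W[m&(W[...,2]>z[0])&(W[...,2]<z[1])]; print(nm,len(t),cv2.minAreaRect(t[:,:2].astype(np.float32)),np.median(t[:,2]))
E
```

```text
t: 21.22
ee_pos: [509.5, -329.1, 402.1]
tcp_rot: [3.139, -0.029, -0.0]
wrist_force: [-1.0, 0.2, 0.3]
width: 85.4
t: 21.38
ee_pos: [512.3, -321.4, 401.7]
tcp_rot: [-3.14, 0.014, -0.001]
wrist_force: [-0.0, 0.3, 0.7]
width: 85.4
t 21.38 pos [ 512.3 -321.4  401.7] yaw -0.51 F [-0.   0.3  0.7] w 85.4 tilt [ 4.0e-04  1.7e-03 -1.0e+00]
turn [-0.1  -0.02  0.19] then shift m (turned) [-0.0003  0.0026  0.1327]  | shift now (unturned) [-0.0003  0.0028  0.1327]
Stab 489 ((512.2140502929688, -324.0253601074219), (23.362356185913086, 10.294255256652832), 89.78156280517578) 132.11976883720666
Sedge 609 ((512.081787109375, -323.77789306640625), (59.94127655029297, 10.562150955200195), 89.37979125976562) 87.2174416465378
```

View pics/w15.png

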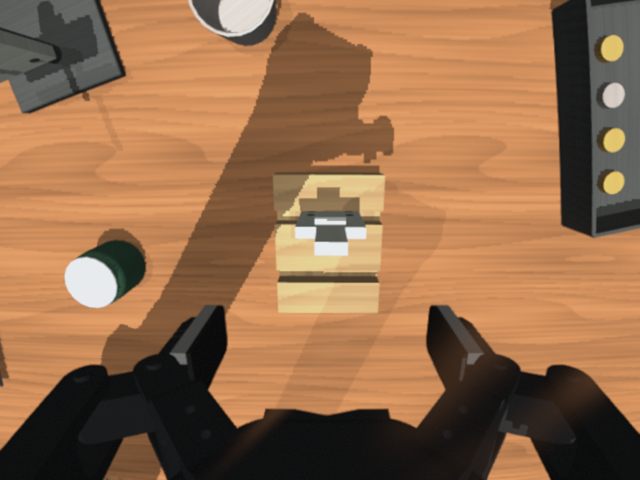

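The smaller plate's tab is at wrist (331,248), measured at (512.1,-323.9). Descending 132 mm onto it and closing.

```bash
python3 -m pendant '[0,0.0025,0.02,0,0,0, 0,0,0.025,0,0,0, 0,0,0.025,0,0,0, 0,0,0.025,0,0,0, 0,0,0.02,0,0,0, 0,0,0.011,0,0,0, 0,0,0.006,0,0,0, 0,0,0,0,0,0, 0,0,0,0,0,0]' 1 60; python3 -m pendant '[0,0,0,0,0,0, 0,0,0,0,0,0, 0,0,0,0,0,0, 0,0,0,0,0,0, 0,0,0,0,0,0, 0,0,0,0,0,0, 0,0,0,0,0,0, 0,0,0,0,0,0, 0,0,0,0,0,0]' -1 60
python3 -c "
from h import *
plan(512,-324,269,-0.7)
save('w16.png',optics.get_image('wrist')['frame'])"
```

```text
t: 22.18
ee_pos: [512.6, -325.3, 270.4]
tcp_rot: [3.141, -0.017, 0.002]
wrist_force: [-0.5, -0.8, 0.2]
width: 85.4
t: 22.93
ee_pos: [512.1, -325.9, 269.9]
tcp_rot: [3.141, -0.019, 0.001]
wrist_force: [-1.1, -0.5, 2.9]
width: 23.5
t 22.93 pos [ 512.1 -325.9  269.9] yaw -0.7 F [-1.1 -0.5  2.9] w 23.5 tilt [ 6.e-04 -4.e-04 -1.e+00]
turn [ 0.03 -0.04  0.  ] then shift m (turned) [-0.0001 -0.0019  0.0009]  | shift now (unturned) [-0.0001 -0.0019  0.0009]
```

View pics/w16.png

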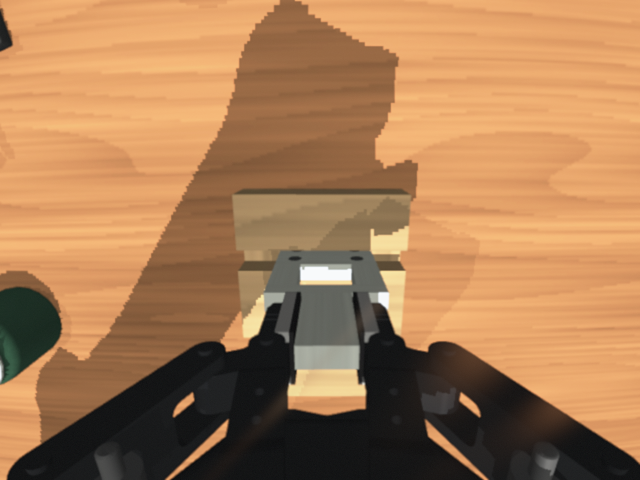

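```bash
python3 -m pendant '[0,0,-0.006,0,0,0, 0,0,-0.01,0,0,0, 0,0,-0.014,0,0,0, 0,0,-0.018,0,0,0, 0,0,-0.022,0,0,0, 0,0,-0.022,0,0,0, 0,0,-0.022,0,0,0, 0,0,-0.022,0,0,0, 0,0,-0.018,0,0,0, 0,0,-0.01,0,0,0, 0,0,-0.006,0,0,0, 0,0,0,0,0,0]'
python3 -c "
from h import *
plan(559.1,-83.1,383,15.2)"
```

```text
t: 23.98
ee_pos: [512.0, -325.8, 440.8]
tcp_rot: [3.141, -0.019, 0.003]
wrist_force: [-0.1, 0.4, -1.1]
width: 23.0
t 23.98 pos [ 512.  -325.8  440.8] yaw -0.7 F [-0.1  0.4 -1.1] w 23.0 tilt [ 0.0019 -0.001  -1.    ]
turn [  0.07  -0.1  -15.9 ] then shift m (turned) [ 0.1091 -0.2218  0.0578]  | shift now (unturned) [ 0.0441 -0.2433  0.0576]
```

```bash
python3 -m pendant '[0.0021,-0.0115,0,0,0,0, 0.0042,-0.023,0,0,0,0, 0.0044,-0.024,0,0,0,0, 0.0044,-0.024,0,0,0,0, 0.0044,-0.024,0,0,0,0, 0.0044,-0.024,0,0,0,0, 0.0044,-0.024,0,0,0,0, 0.0044,-0.024,0,0,0,0, 0.0044,-0.024,0,0,0,0, 0.0038,-0.0215,0,0,0,0, 0.0022,-0.0125,0,0,0,0, 0.001,-0.0068,0,0,0,0, 0,0,0,0,0,-4, 0,0,0,0,0,-4, 0,0,0,0,0,-4, 0,0,0,0,0,-3.9, 0,0,0,0,0,0, 0,0,0,0,0,0, 0,0,0,0,0,0]'
python3 - <<'E'
from h import *
plan(559.1,-83.1,383,15.2)
im=optics.get_image("wrist"); save('w17.png',im["frame"]); W=cloud(im)
def sel(x,y,z,W=W): return W[(W[...,0]>x[0])&(W[...,0]<x[1])&(W[...,1]>y[0])&(W[...,1]<y[1])&(W[...,2]>z[0])&(W[...,2]<z[1])]
p=sel((535,585),(-125,-45),(230,262)); print('plate edge',np.median(p[:,2]),cv2.minAreaRect(p[:,:2].astype(np.float32)))
rod=sel((602,640),(-90,-45),(166,180)); l=cv2.fitLine(rod.astype(np.float32),cv2.DIST_HUBER,0,.01,.01).ravel(); print('rod',l.round(3),np.degrees(np.arctan2(l[1],l[0])))
t=sel((620,690),(-120,0),(222,235)); print('Ltab',t.mean(0),cv2.minAreaRect(t[:,:2].astype(np.float32)))
E
```

```text
t: 25.57
ee_pos: [558.7, -83.7, 439.0]
tcp_rot: [3.114, 0.411, -0.002]
wrist_force: [-0.5, 0.5, -1.3]
width: 23.1
t 25.57 pos [558.7 -83.7 439. ] yaw 15.05 F [-0.5  0.5 -1.3] w 23.1 tilt [-1.e-03 -2.e-04 -1.e+00]
turn [-0.    0.06 -0.15] then shift m (turned) [ 0.0006 -0.0005  0.056 ]  | shift now (unturned) [ 0.0006 -0.0005  0.056 ]
plate edge 251.66231258294334 ((558.7677612304688, -82.91561126708984), (10.60952091217041, 60.31364440917969), 15.692133903503418)
rod [ 9.60000e-01  2.79000e-01  8.00000e-03  6.21239e+02 -6.71760e+01
  1.72691e+02] 16.18675
Ltab [651.43663316 -58.31518975 227.98305143] ((651.7069702148438, -58.22922134399414), (10.326927185058594, 24.330703735351562), 15.369328498840332)
```

View pics/w17.png

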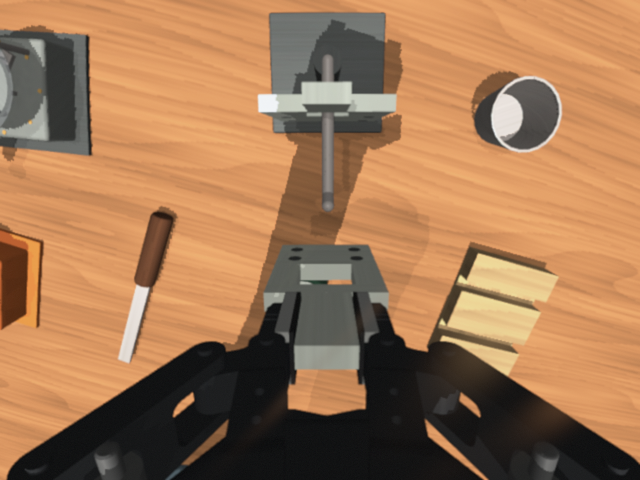

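```bash
python3 -m pendant '[0,0,0.012,0,0,0, 0,0,0.014,0,0,0, 0,0,0.014,0,0,0, 0,0,0.01,0,0,0, 0,0,0.004,0,0,0, 0,0,0.0015,0,0,0, 0,0,0,0,0,0, 0,0,0,0,0,0]'
python3 - <<'E'
from h import *
plan(559,-83.1,383.4,15.2)
d=optics.get_image("scene"); save('c18.png',cv2.resize(d["frame"][120:260,190:330],None,fx=4,fy=4,interpolation=cv2.INTER_CUBIC))
V=cloud(d); z=V[(abs(V[...,0]-559)<25)&(abs((V[...,0]-559)*-.259+(V[...,1]+83)*.966)<8)][:,2]
print([ (k,int(((z>k)&(z<k+4)).sum())) for k in range(142,214,4)])
E
```

```text
t: 26.28
ee_pos: [559.3, -83.0, 384.6]
tcp_rot: [3.114, 0.415, 0.002]
wrist_force: [0.4, -0.0, -1.3]
width: 23.0
t 26.28 pos [559.3 -83.  384.6] yaw 15.2 F [ 0.4 -0.  -1.3] w 23.0 tilt [ 1.3e-03 -1.0e-04 -1.0e+00]
turn [ 0.02 -0.07 -0.  ] then shift m (turned) [-0.0003  0.0001  0.0012]  | shift now (unturned) [-0.0003  0.0001  0.0012]
[(142, 13), (146, 8), (150, 14), (154, 12), (158, 13), (162, 16), (166, 1), (170, 0), (174, 0), (178, 0), (182, 0), (186, 0), (190, 4), (194, 8), (198, 17), (202, 11), (206, 8), (210, 13)]
```

View pics/c18.png

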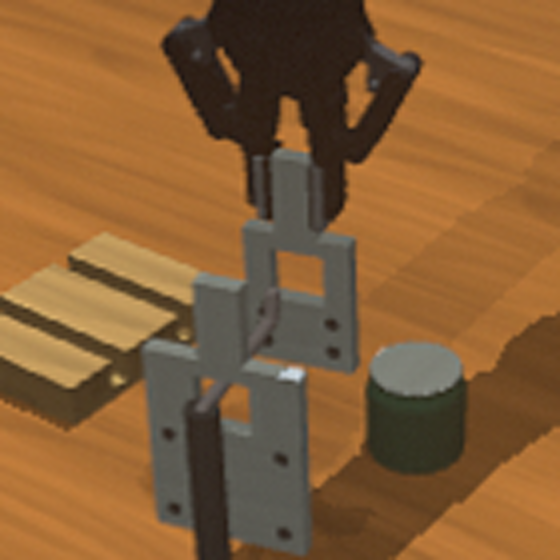

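The same geometry as the first pass. Lower 1.2 mm, then go over the tip, total advance 63 mm, then down.

```bash
python3 -m pendant '[0,0,0.0012,0,0,0, 0,0,0,0,0,0, 0.006,0,0,0,0,0, 0.008,0,0,0,0,0, 0.008,0.0003,0,0,0,0, 0.008,0.0003,0,0,0,0, 0.008,0.0003,0,0,0,0, 0.006,0,0,0,0,0, 0.004,0,0,0,0,0, 0,0,0,0,0,0]'; python3 -m pendant '[0.004,0,0,0,0,0, 0.006,0,0,0,0,0, 0.004,0,0,0,0,0, 0.001,0,0,0,0,0, 0,0,0.003,0,0,0, 0,0,0.004,0,0,0, 0,0,0.004,0,0,0, 0,0,0.003,0,0,0, 0,0,0,0,0,0, 0,0,0,0,0,0]'
python3 - <<'E'
from h import *
plan(620,-67,366,15)
d={}
for n in("scene","side"):
    d[n]=optics.get_image(n)
a=cv2.resize(d["scene"]["frame"][130:250,190:320],None,fx=5,fy=5,interpolation=cv2.INTER_CUBIC);save('c19a.png',a)
a=cv2.resize(d["side"]["frame"][130:250,240:370],None,fx=5,fy=5,interpolation=cv2.INTER_CUBIC);save('c19b.png',a)
E
```

```text
t: 27.17
ee_pos: [606.4, -70.6, 382.6]
tcp_rot: [-3.113, -0.417, -0.001]
wrist_force: [0.0, -0.0, -1.4]
width: 22.9
t: 28.0
ee_pos: [619.6, -67.4, 368.2]
tcp_rot: [-3.114, -0.415, 0.002]
wrist_force: [0.7, -0.4, -1.6]
width: 22.9
t 28.0 pos [619.6 -67.4 368.2] yaw 15.19 F [ 0.7 -0.4 -1.6] w 22.9 tilt [-1.2e-03  1.0e-04 -1.0e+00]
turn [-0.02  0.06  0.19] then shift m (turned) [ 0.0005 -0.0003  0.0022]  | shift now (unturned) [ 0.0005 -0.0003  0.0022]
```

View pics/c19a.png

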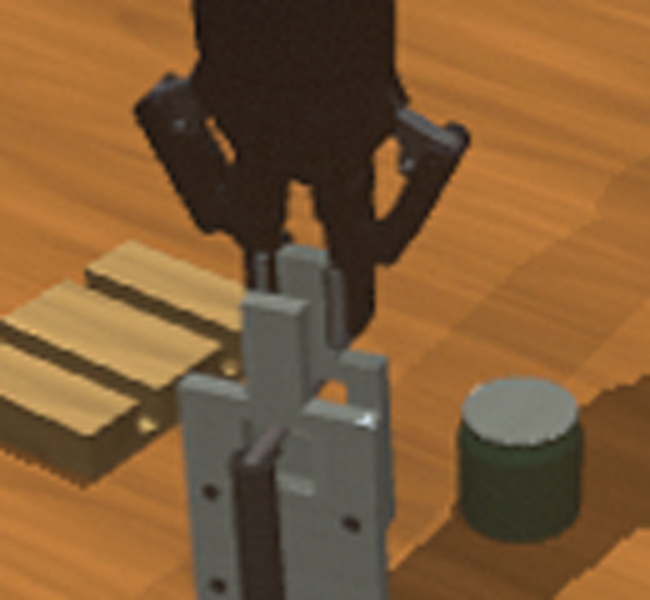

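View pics/c19b.png

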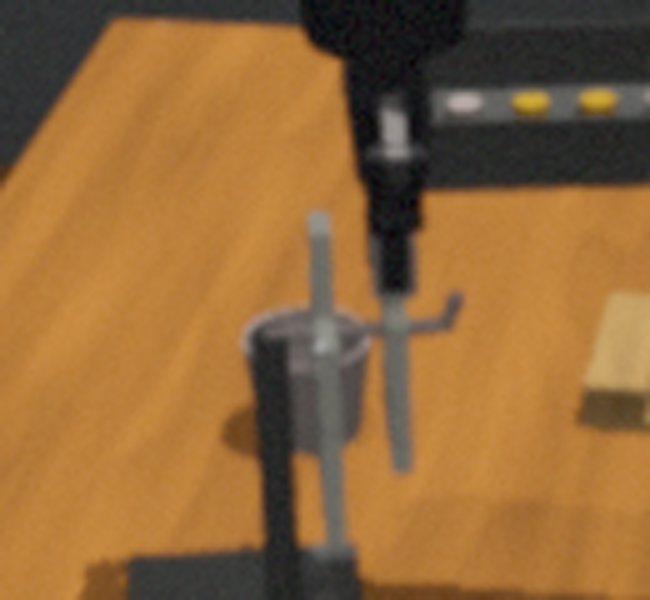

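The smaller plate is on the rod between the tip and the larger one. Lower the last 2–3 mm to contact.

```bash
python3 -m pendant '[0,0,0.001,0,0,0, 0,0,0.001,0,0,0, 0,0,0,0,0,0, 0,0,0,0,0,0]'; python3 -m pendant '[0,0,0.0007,0,0,0, 0,0,0,0,0,0, 0,0,0,0,0,0]'; python3 -c "
from h import *
for i in range(3):
  optics.get_image('side'); print(r.observe()['wrist_force'].round(2))"
```

```text
t: 28.43
ee_pos: [619.9, -67.3, 366.8]
tcp_rot: [-3.114, -0.416, -0.0]
wrist_force: [0.8, -0.2, -1.1]
width: 23.4
t: 28.68
ee_pos: [619.9, -67.3, 366.0]
tcp_rot: [-3.114, -0.416, 0.0]
wrist_force: [0.4, -0.3, -1.9]
width: 22.9
[-0.42  0.11 -1.56]
[-0.34  0.4  -2.44]
[-0.57  0.6  -1.81]
```

```bash
python3 -m pendant '[0,0,0.0008,0,0,0, 0,0,0,0,0,0, 0,0,0,0,0,0]'; python3 -m pendant '[0,0,0.0006,0,0,0, 0,0,0,0,0,0, 0,0,0,0,0,0]'; python3 -c "
from h import *
for i in range(3):
  optics.get_image('side'); print(r.observe()['wrist_force'].round(2))"
```

```text
t: 29.08
ee_pos: [620.1, -67.3, 365.7]
tcp_rot: [3.114, 0.416, 0.001]
wrist_force: [-0.8, 0.2, 0.4]
width: 23.4
t: 29.33
ee_pos: [620.1, -67.3, 365.6]
tcp_rot: [3.114, 0.416, 0.001]
wrist_force: [-1.8, -0.2, 5.4]
width: 23.0
[-2.48  0.78  5.67]
[-2.86 -0.41  4.07]
[-2.23  0.02  5.85]
```

```bash
python3 -m pendant '[0,0,-0.0006,0,0,0, 0,0,0,0,0,0]'; python3 -m pendant '[0,0,0,0,0,0, 0,0,0,0,0,0, 0,0,0,0,0,0, 0,0,0,0,0,0, 0,0,0,0,0,0, 0,0,0,0,0,0]' 0.2; python3 -m pendant '[0,0,-0.005,0,0,0, 0,0,-0.01,0,0,0, 0,0,-0.02,0,0,0, 0,0,-0.03,0,0,0, 0,0,-0.03,0,0,0, 0,0,-0.03,0,0,0, 0,0,0,0,0,0, 0,0,0,0,0,0]'
python3 - <<'E'
from h import *
d={}
for n in("wrist","scene","side"):
    d[n]=optics.get_image(n)
save('w20.png',d["wrist"]["frame"])
a=cv2.resize(d["side"]["frame"][130:250,240:370],None,fx=5,fy=5,interpolation=cv2.INTER_CUBIC);save('c20b.png',a)
W=cloud(d["wrist"])
for nm,c,z in(('Ledge',(652,-58),(178,190)),('Ltab',(652,-58),(222,235)),('Sedge',(620,-67),(178,190)),('Stab',(620,-67),(222,235))):
    m=(abs((W[...,0]-c[0])*.965+(W[...,1]-c[1])*.262)<12)&(abs(-(W[...,0]-c[0])*.262+(W[...,1]-c[1])*.965)<50)
    t=W[m&(W[...,2]>z[0])&(W[...,2]<z[1])]; print(nm,len(t),np.median(t[:,2]).round(1),cv2.minAreaRect(t[:,:2].astype(np.float32)))
plan(511,350,350,90)
E
```

```text
t: 29.65
ee_pos: [620.1, -67.3, 365.6]
tcp_rot: [3.114, 0.416, 0.001]
wrist_force: [-0.9, -0.5, 4.1]
width: 23.1
t: 30.15
ee_pos: [619.9, -67.3, 365.0]
tcp_rot: [-3.114, -0.416, 0.0]
wrist_force: [0.3, 0.9, 0.2]
width: 51.0
t: 30.82
ee_pos: [620.6, -67.1, 494.8]
tcp_rot: [3.112, 0.415, 0.012]
wrist_force: [0.1, 0.2, -0.5]
width: 51.2
Ledge 972 183.1 ((652.498779296875, -58.31874084472656), (9.84432601928711, 84.25957489013672), 15.349146842956543)
Ltab 556 228.1 ((652.131591796875, -57.938724517822266), (10.179548263549805, 23.680635452270508), 15.364908218383789)
Sedge 634 183.0 ((620.159423828125, -66.4078369140625), (10.70768928527832, 59.513282775878906), 14.85180377960205)
Stab 521 227.9 ((619.5704345703125, -64.7882080078125), (10.6202974319458, 23.940837860107422), 14.918848991394043)
t 30.97 pos [619.5 -67.3 489.3] yaw 15.21 F [ 0.3 -0.7 -0.5] w 51.0 tilt [-2.e-03  1.e-04 -1.e+00]
turn [-1.000e-01  7.000e-02 -7.479e+01] then shift m (turned) [ 0.4173 -0.1085  0.1393]  | shift now (unturned) [ 0.005  -0.4311  0.1396]
```

View pics/w20.png

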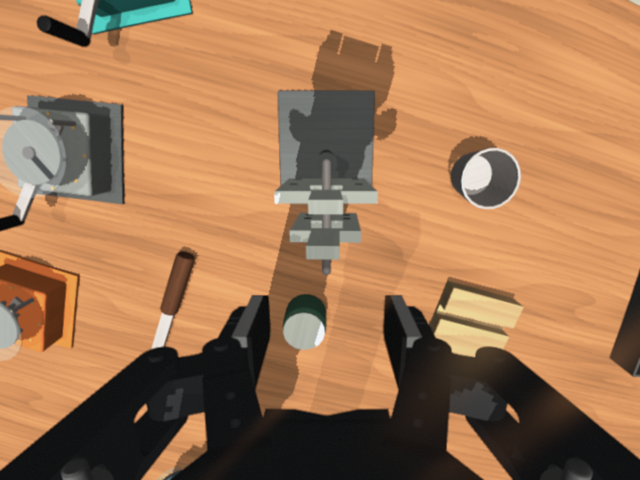

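View pics/c20b.png

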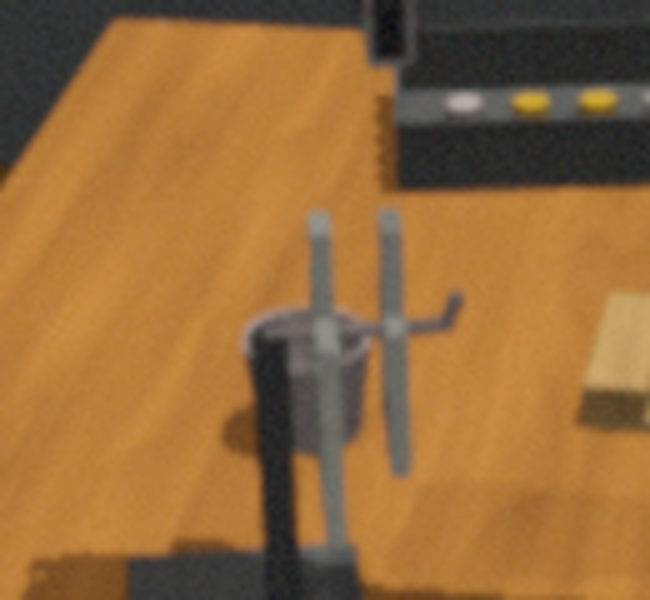

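Both plates hang on the rod, edges at z ≈ 183, the smaller nearer the tip. Second stroke.

```bash
python3 -m pendant '[0.0004,-0.0308,0.01,0,0,0, 0.0004,-0.0308,0.01,0,0,0, 0.0004,-0.0308,0.01,0,0,0, 0.0004,-0.0308,0.01,0,0,0, 0.0004,-0.0308,0.01,0,0,0, 0.0004,-0.0308,0.01,0,0,0, 0.0004,-0.0308,0.01,0,0,0, 0.0004,-0.0308,0.01,0,0,0, 0.0004,-0.0308,0.01,0,0,0, 0.0004,-0.0308,0.01,0,0,0, 0.0004,-0.0308,0.01,0,0,0, 0.0004,-0.0308,0.01,0,0,0, 0.0004,-0.0308,0.01,0,0,0, 0.0004,-0.0308,0.01,0,0,0, 0,0,0,0,0,0]' -1 60;  python3 -m pendant '[0,0,0,0,0,-6.8, 0,0,0,0,0,-6.8, 0,0,0,0,0,-6.8, 0,0,0,0,0,-6.8, 0,0,0,0,0,-6.8, 0,0,0,0,0,-6.8, 0,0,0,0,0,-6.8, 0,0,0,0,0,-6.8, 0,0,0,0,0,-6.8, 0,0,0,0,0,-6.8, 0,0,0,0,0,-6.8, 0,0,0,0,0,0, 0,0,0,0,0,0]'
python3 - <<'E'
from h import *
plan(511,350,251,90)
lever("side")
E
```

```text
t: 32.22
ee_pos: [506.5, 357.3, 346.6]
tcp_rot: [-3.108, -0.433, 0.013]
wrist_force: [-1.4, 0.8, -0.1]
width: -0.0
t: 33.3
ee_pos: [512.0, 349.6, 349.0]
tcp_rot: [-2.224, -2.217, 0.004]
wrist_force: [-0.4, 0.6, -0.6]
width: 0.3
t 33.3 pos [512.  349.6 349. ] yaw 89.82 F [-0.4  0.6 -0.6] w 0.3 tilt [-0.0023 -0.0011 -1.    ]
turn [-0.13  0.06 -0.18] then shift m (turned) [ 0.0004 -0.001   0.098 ]  | shift now (unturned) [ 0.0005 -0.0008  0.098 ]
side 185 arm ang 156.7 z 59.0 -> lever rad (from 159.8) -0.055
```

```bash
python3 -m pendant '[0,-0.001,0.016,0,0,0, 0,0,0.02,0,0,0, 0,0,0.02,0,0,0, 0,0,0.02,0,0,0, 0,0,0.014,0,0,0, 0,0,0.008,0,0,0, 0,0,0,0,0,0, 0,0,0,0,0,0]'
python3 -m pendant '[-0.008,0,0,0,0,0, -0.008,0,0,0,0,0, -0.008,0,0,0,0,0, -0.008,0,0,0,0,0, -0.008,0,0,0,0,0, -0.008,0,0,0,0,0, -0.008,0,0,0,0,0, -0.008,0,0,0,0,0, -0.008,0,0,0,0,0, -0.008,0,0,0,0,0, -0.008,0,0,0,0,0, -0.008,0,0,0,0,0, -0.004,0,0,0,0,0, -0.004,0,0,0,0,0, -0.004,0,0,0,0,0, -0.003,0,0,0,0,0, -0.003,0,0,0,0,0, -0.003,0,0,0,0,0, 0,0,0,0,0,0]'
python3 -m pendant '[-0.003,0,0,0,0,0, -0.003,0,0,0,0,0, 0,0,0,0,0,0]'; python3 -c "
from h import *
lever('side')"
```

```text
t: 34.02
ee_pos: [511.3, 350.4, 252.3]
tcp_rot: [-2.222, -2.221, 0.0]
wrist_force: [0.2, 0.4, -0.3]
width: -0.4
t: 35.6
ee_pos: [514.4, 235.2, 254.4]
tcp_rot: [2.22, 2.221, 0.022]
wrist_force: [5.7, 8.7, -2.1]
width: 0.3
t: 35.85
ee_pos: [514.2, 232.5, 254.8]
tcp_rot: [-2.216, -2.224, -0.033]
wrist_force: [8.1, 14.6, -6.7]
width: -0.0
side 173 arm ang 210.4 z 58.5 -> lever rad (from 159.8) 0.883
```

At the stop again (15 N, lever moved 53.7° = 0.94 rad). Hold, then release, back off and rise clear.

```bash
python3 -m pendant '[-0.003,0,0,0,0,0, 0,0,0,0,0,0, 0,0,0,0,0,0]'; python3 -m pendant '[0.01,0,0,0,0,0, 0.015,0,0,0,0,0, 0.02,0,0,0,0,0, 0.02,0,0,0,0,0, 0.02,0,0,0,0,0, 0.02,0,0,0,0,0, 0.018,0,0,0,0,0, 0.008,0,0,0,0,0, 0,0,0,0,0,0, 0,0,-0.03,0,0,0, 0,0,-0.04,0,0,0, 0,0,-0.04,0,0,0, 0,0,-0.04,0,0,0, 0,0,-0.02,0,0,0, 0,0,0,0,0,0, 0,0,0,0,0,0]'
python3 - <<'E'
from h import *
import pickle
plan(511,350,350,90)
d=lever("side"); s=lever("scene")
save('f_scene.png',s["frame"]); save('f_cnt.png',cv2.resize(s["frame"][220:360,350:480],None,fx=4,fy=4)); save('f_hook.png',cv2.resize(d["frame"][130:270,240:410],None,fx=4,fy=4))
d0=pickle.load(open('d0.pkl','rb'))
# bystander drift
for n,im in(("scene",s),("side",d)):
    A=cloud(d0[n]);B=cloud(im)
    for nm,(x,y,z) in dict(tin=((415,500),(-120,-30),(20,70)),cup=((630,740),(-330,-210),(20,70)),file=((340,520),(20,200),(8,30))).items():
        f=lambda W:W[(W[...,0]>x[0])&(W[...,0]<x[1])&(W[...,1]>y[0])&(W[...,1]<y[1])&(W[...,2]>z[0])&(W[...,2]<z[1])]
        a,b=f(A),f(B); print(n,nm,len(a),len(b),a.mean(0).round(1),b.mean(0).round(1))
E
```

```text
t: 36.15
ee_pos: [513.9, 231.6, 255.0]
tcp_rot: [-2.212, -2.225, -0.038]
wrist_force: [8.6, 18.4, -8.8]
width: -0.0
t: 37.48
ee_pos: [512.3, 353.3, 423.6]
tcp_rot: [2.222, 2.216, 0.002]
wrist_force: [-0.8, -0.1, 0.4]
width: 0.0
t 37.48 pos [512.3 353.3 423.6] yaw 89.84 F [-0.8 -0.1  0.4] w 0.0 tilt [ 0.003  -0.0013 -1.    ]
turn [ 0.17  0.07 -0.16] then shift m (turned) [-0.0033 -0.0013  0.0736]  | shift now (unturned) [-0.0032 -0.0015  0.0736]
side 192 arm ang 156.8 z 58.0 -> lever rad (from 159.8) -0.052
scene 127 arm ang 160.1 z 51.3 -> lever rad (from 159.8) 0.005
scene tin 583 586 [466.9 -73.8  47.9] [467.  -73.9  48.1]
scene cup 784 788 [ 705.9 -244.8   42.5] [ 705.6 -244.9   42.5]
scene file 516 508 [439.7 114.3  19.1] [439.7 114.3  19.3]
side tin 531 539 [454.2 -67.7  46.9] [454.2 -67.2  46.8]
side cup 298 101 [ 698.6 -241.8   41.8] [ 717.  -245.3   42.7]
side file 639 637 [429.3 116.6  18.4] [429.6 116.5  18.4]
```

View pics/f_cnt.png

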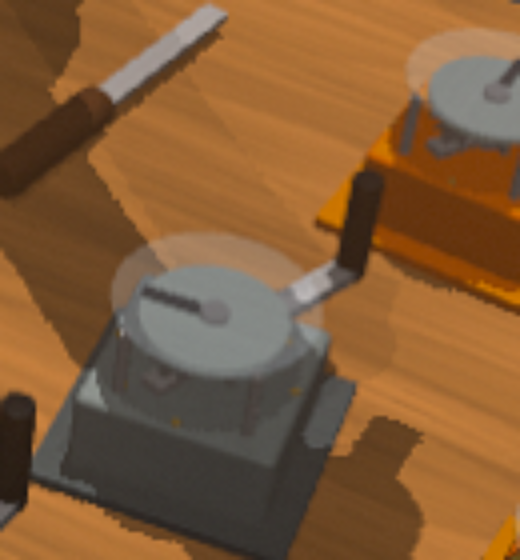

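View pics/f_hook.png

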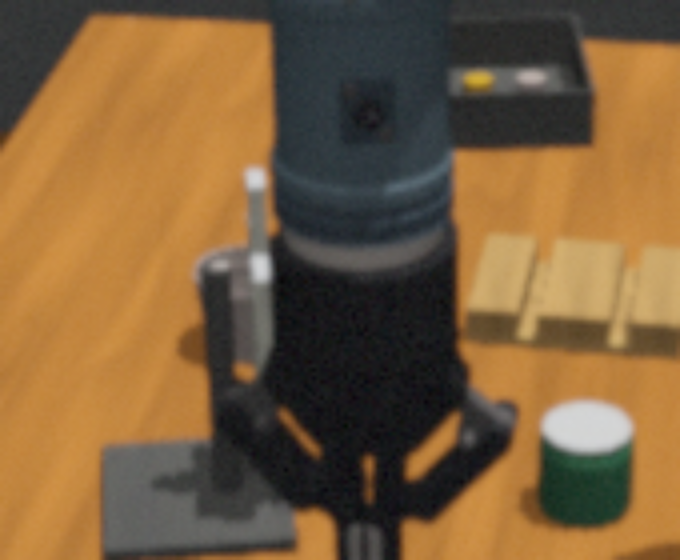

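View pics/f_scene.png

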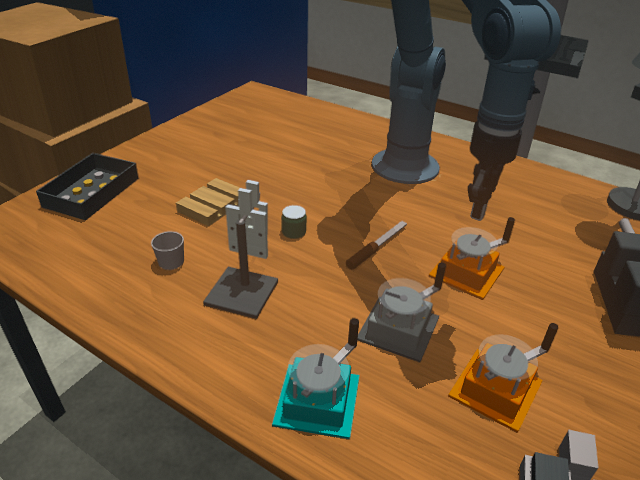

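The dial pointer is a second step on (crop (145,292) from (215,312)), the lever is back, both plates hang, and the bystanders are unmoved. Handing in.

```bash
python3 -m pendant '[0,0,0,0,0,0, 0,0,0,0,0,0, 0,0,0,0,0,0, 0,0,0,0,0,0, 0,0,0,0,0,0, 0,0,0,0,0,0]'; python3 -c "
from h import *
print(r.close_job())"
```

```text
t: 38.08
ee_pos: [511.2, 355.4, 422.0]
tcp_rot: [-2.221, -2.222, 0.001]
wrist_force: [0.2, 0.3, -1.2]
width: -0.1
the job is handed in; nothing more can be done
None
```

I hung the larger plate on the hook, let go and counted it with one full lever stroke. Then I hung the smaller plate in front of it, nearer the tip, and counted it with a second stroke. I handed the job in at about 38 s; the hand-in gave no verdict.

**Plates:** After release, both top edges measured about 183 mm up (184 expected for a resting plate). They sit roughly 28 and 62 mm from the upright, within about 2 mm sideways. The smaller plate's tab sat 1.6 mm off its edge's centre, so it may have been tilted or swinging slightly. I didn't measure it again after that. The final scene picture shows both hanging.

**Counter:** Both strokes reached the stop, with force climbing to about 20 N and no further lever motion, at 0.93–0.94 rad by the side camera. The first dial step measured 0.82 rad from the picture (0.785 nominal). I judged the second step only by eye. The lever is back at its start angle to within 0.01 rad in the side view and about 0.03 rad in the scene view.

**Bystanders:** The scene view shows the tin, cup and file unmoved, to under 0.5 mm. The side view agrees for the tin and file; its cup reading differed because the arm and plates hid part of the cup.

**Disagreement:** The scene camera's lever reading during the first stroke (0.28 rad) was wrong, probably because the gripper and housing got into its mask. I relied on the side view and the force instead. The side view in turn misread the lever once, just after the first stroke, when the gripper was in the way.

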